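Hang up the parts tin by its swing handle

TASK

Clear the green parts tin off the bench: with a fingertip swing its folded wire handle up until it stands upright, while the tin stays standing on the bench. Then lift the tin by the handle's black grip and hang it on the double hook so that the handle rests on both prongs and the tin hangs level and still, then let go. Keep the tin upright throughout and leave the sanding block and the brush holder where they are.

Things in the scene. Friction and masses are not known exactly. Their poses are not given: they have to be found in the camera images.
- tin: Closed square tin, green with a bright flat lid, 110 x 110 mm and 120 mm high, about 0.6 kg, loose on the bench. Origin at the centre of its underside, z up. Its handle lies folded round its -x side, which faces the robot and somewhat to its right. The lid is fixed. A fixed blue bench vice, 110 mm high, stands to the right of the tin: keep the gripper above it.
- bail_hinge (a point): Centre of the handle's swing axis, inside the tin, 108 mm above the tin's underside; the axis runs along the tin's y, with pivots on the tin's two y sides. Axes as the tin's.
- tin_bail (a joint): Angle of the tin's U-shaped swing handle (bail): 0 = folded flat, level, on the tin's -x side; 1.57 = upright above the tin; 3.14 = folded to the +x side. The pivots are stiff enough (0.04 N m, about 0.6 N at the grip) that the handle stays where it is left. Handle of 7 mm wire: two arms 64 mm either side of the middle, joined by a straight bar 72 mm from the swing axis.
- bail_grip (a point): Centre of the black grip sleeve on the handle's bar: 13 mm thick, 44 mm long, bare 7 mm wire on either side of it (to 52 mm from the middle). The sleeve lies along its y axis. Folded, there are 9 mm between sleeve and tin wall, too little for a finger; upright, the grip is 180 mm above the tin's underside and 60 mm above the lid.
- hook_stand: Fixed bench hook: grey post with a cross bar and two steel prongs that reach out to its -x side. Origin on the bench directly below the seat of the prongs; the post's front is 100 mm behind it (+x), the cross bar's top is 258 mm high. Everything between the bench and the prongs is free. It stands beyond the tin.
- hook_seat (a point): Point midway between the two prongs at their seat, 235 mm above the bench. The prongs are 10 mm round rods along the stand's x at y = +36 and -36 mm; the seat (prong axis 235 mm high) is level from x = -12 to +18 mm; tips turn up to 255 mm high (axis) at x = -30 mm, and behind the seat the rods rise by 10 mm. The handle's bar is to lie across both prongs, along y, with its black grip between them. Axes as the stand's.
- prong_left: The prong at the stand's +y side. Origin on the seat's level, midway between the prongs.
- prong_right: The prong at the stand's -y side. Origin on the seat's level, midway between the prongs.
- sanding_block: Bystander: cork-topped sanding block, 65 x 112 x 30 mm, flat on the bench, to the left of tin and stand. Origin at the centre of its underside. (Fixed wooden stick to its right: leans up from the cart past y = -0.09 m; at x = 0.28 m it is 0.2 m high, at x = 0.43 m 0.6 m high. Keep the whole arm to the right of it.)
- brush_tub: Bystander: blue dusting brush standing in its holder, 54 mm round, 156 mm high, to the left of the stand. Origin at the centre of its underside.

How it is judged:
By the outcome, as a careful person would: the job done as asked, in the order asked, and still so for the second after the job is handed in, with the robot touching nothing.
It also fails if it takes over 64 s, if anything falls off the work surface, if the arm or the gripper's body presses on something with over 40 N, if the wrist force passes 120 N, or if a joint passes its speed limit or range.

ROBOT

A 7-joint arm with a two-finger parallel gripper is mounted at the origin on a cart in front of the work surface, level with it; the furniture and walls round the work are solid. World frame = base frame: x ahead of the robot, y to its left, z up, the work surface at z = 0. Lengths are in mm, angles in rad, forces in N, time in s.
With the tool pointing down it reaches from about 425 to 875 mm from the base axis. Payload 4.7 kg.
Tool frame: the origin (TCP) lies on the mounting face of the last link; the fingertips stand 182 mm ahead of it and the grasp point (between the pads) lies 164 mm ahead of it; x points along the fingers, z is the direction in which the jaws open and shut, and the axes are right-handed (so a half turn about x gives the same grasp; the last joint's range is limited). The gripper opens to 87 mm and grips with 3 to 60 N. Pads are 19 mm wide; open, the fingers measure 117 mm over their backs; the gripper's body (75 mm by 190 mm) begins 51 mm behind the grasp point.
Start: joints at [1.175, 0.321, -0.07, 1.45, 0.023, 1.371, -0.057], TCP at [258.961, -596.193, 404.787] pointing down, gripper open.
Joint ranges: [-2.86, 2.86], [-0.3, 2.09], [-1.38, 1.24], [0.06, 2.45], [-1.56, 4.7], [0.09, 2.05], [-2.69, 2.69]. Speed limits (rad/s): [2.57, 2.57, 3.14, 3.14, 3.14, 3.14, 3.14].

INTERFACE

Orientations are given as [roll, pitch, yaw] about the fixed x, y, z axes, in that order (R = Rz(yaw) Ry(pitch) Rx(roll)).
In Python, from workcell import monitor, eyes, ticket gives the robot as it stands.
- The arm moves only by the shell command python3 -m jog 'ROWS'. ROWS is text: rows parted by semicolons, each of 7 numbers parted by spaces: the turn, a rotation vector about the tool's x, y, z in rad, then the shift along the tool's x, y, z in m, then the finger opening in m, from 0 to 0.087. In form: wx wy wz tx ty tz grip; .... A call has exactly 8 rows; each row shifts and turns the pose as measured when the row begins, along the tool's axes as they then stand; what a row does not reach is not made up. A row lasts 1/12 s, in which the tool goes at most 41.7 mm and 7.16 degrees, less where a joint would pass 70% of its speed; a pose out of reach is approached as far as the arm can. A call is refused whole if a number of a shift passes 0.0417 or a number of a turn 0.125, either way. A call with a gripper value outside its range is refused whole. The fingers move at their own pace and stop on an object; the grip force is fixed at half the most. Time passes only in rows, so rows that do not move let the fingers close, or fill a call up. It gives the time, the measured TCP pose, the force and the opening at its end, in the units of the state.
- monitor.sense(): the state, without advancing time (a new reading comes with each control period).
- eyes.camera(name): name is "side" or "top"; returns a dict with "frame" (384x512x3 uint8, red, green, blue), "depth" (384x512 float32, mm along the optical axis (not along the pixel's ray), 0 where there is no reading), "mtx" (3x3 intrinsics, pixels), "distortion" ([k1, k2, p1, p2, k3] as OpenCV has them; the pictures are not rectified), "R" (3x3) and "t" (3): a world point X has camera coordinates R X + t. Camera axes: x right, y down, z forward; pixel columns grow to the right and rows downward; lengths in mm; the calibration is good to about 2 mm. A picture is of the moment at which its call begins.
- ticket.finish_job(): hands the job in, once; it reports no verdict.
The state is a dict: "clock": time; "q": joint angles; "qvel": joint speeds; "joint_torque": joint torques, N m; "tcp_pos": TCP position; "tcp_rot": TCP orientation; "contact_force": force on the tool from outside, world axes, zero at the start; "wrist_torque": the same for the moment, N m; "opening": finger opening in mm.
Only numpy, scipy, OpenCV 4.12 (cv2) and the standard library are available. Lean on these libraries where they do the work, as an engineer would, in place of code of your own. Each camera call takes 0.05 s, during which the arm holds its last target.

## Working session

There is one attempt and no reset: what is moved stays moved. The work goes in short steps, Python scripts to look and compute and a shell command to move; the robot and the scene stay as the last step left them, time stands still between calls to the robot, and variables do not carry over. Pictures are saved under pics/ and viewed, and the job is handed in when it is done.

```bash
ls; mkdir -p pics; python3 - <<'E'
from workcell import monitor, eyes
import cv2, numpy as np, pickle
s=monitor.sense(); print({k:np.round(v,3) for k,v in s.items()})
for n in("side","top"):
    c=eyes.camera(n); pickle.dump(c,open(f"pics/{n}0.pkl","wb"))
    cv2.imwrite(f"pics/{n}0.png",c["frame"][:,:,::-1]); print(n,c["mtx"],c["distortion"],c["R"],c["t"])
E
```

```text
pics
{'clock': np.float64(0.0), 'q': array([ 1.175,  0.322, -0.07 ,  1.452,  0.023,  1.371, -0.057]), 'qvel': array([-0.001,  0.001,  0.002, -0.001, -0.003,  0.   , -0.   ]), 'joint_torque': array([ 0.0000e+00, -4.9129e+01, -4.0400e-01, -3.1252e+01, -6.4000e-02,
        4.4000e-02,  0.0000e+00]), 'tcp_pos': array([ 258.873, -595.998,  403.653]), 'tcp_rot': array([-3.084,  1.569,  2.039]), 'contact_force': array([0.396, 0.108, 0.343]), 'wrist_torque': array([-0.004, -0.034, -0.007]), 'opening': np.float64(86.86)}
side [[483.16776874   0.         256.84703952]
 [  0.         483.16776874 187.42450349]
 [  0.           0.           1.        ]] [-0.12761354  0.          0.          0.          0.        ] [[-0.97722832 -0.21165421 -0.0150765 ]
 [-0.11149421  0.57263375 -0.81219433]
 [ 0.18053766 -0.79201836 -0.58319214]] [512.5721722  292.09146849 816.34224953]
top [[496.56620503   0.         259.96002651]
 [  0.         496.56620503 195.06792528]
 [  0.           0.           1.        ]] [-0.05758923  0.          0.          0.          0.        ] [[ 4.94303021e-02 -9.98777528e-01  3.07353793e-04]
 [-9.76057122e-01 -4.83711105e-02 -2.12067751e-01]
 [ 2.11823371e-01  1.01825781e-02 -9.77254918e-01]] [-199.41478679  580.92843037 1197.81099378]
```

View pics/side0.png

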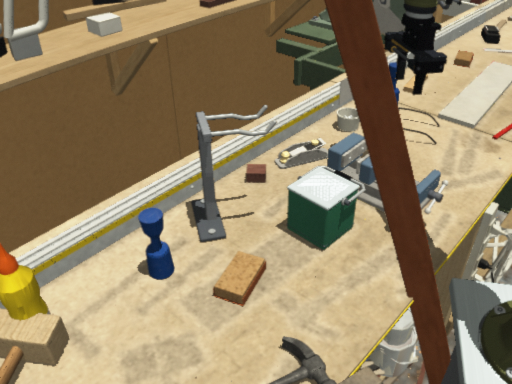

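View pics/top0.png

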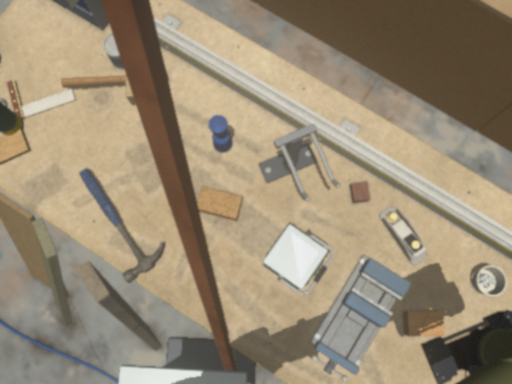

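```bash
cat > h.py <<'E'
import cv2, numpy as np, pickle
def load(n,i): return pickle.load(open(f"pics/{n}{i}.pkl","rb"))
def snap(n,i):
    from workcell import eyes
    c=eyes.camera(n); pickle.dump(c,open(f"pics/{n}{i}.pkl","wb")); return c
def rays(c,uv):
    uv=np.asarray(uv,float).reshape(-1,1,2)
    p=cv2.undistortPoints(uv,c["mtx"],c["distortion"]).reshape(-1,2)
    return np.c_[p,np.ones(len(p))]
def cloud(c):
    H,W=c["depth"].shape
    v,u=np.mgrid[:H,:W]
    r=rays(c,np.c_[u.ravel(),v.ravel()])
    P=(r*c["depth"].ravel()[:,None]-c["t"])@c["R"]
    P[c["depth"].ravel()==0]=np.nan
    return P.reshape(H,W,3)
def plane(c,uv,z):
    d=rays(c,uv)@c["R"]; o=-c["R"].T@c["t"]
    return o+d*((z-o[2])/d[:,2])[:,None]
def proj(c,X):
    return cv2.projectPoints(np.asarray(X,float).reshape(-1,3),cv2.Rodrigues(c["R"])[0],c["t"],c["mtx"],c["distortion"])[0].reshape(-1,2)
def crop(c,x0,y0,x1,y1,f,name):
    cv2.imwrite(name,cv2.resize(c["frame"][y0:y1,x0:x1,::-1],None,fx=f,fy=f,interpolation=cv2.INTER_CUBIC))
E
python3 - <<'E'
from h import *
t=load("top",0);s=load("side",0)
crop(t,230,110,360,310,4,"pics/tc.png") if 0 else None
crop(t,230,110,380,310,3,"pics/tc.png"); crop(s,180,90,380,260,4,"pics/sc.png")
P=cloud(t);Q=cloud(s)
for u,v in[(297,257),(265,262),(296,228),(328,245),(303,290),(290,175),(221,200)]: print("t",u,v,P[v,u].round(1))
for u,v in[(325,187),(320,220),(237,280),(205,200),(266,110),(273,125)]: print("s",u,v,Q[v,u].round(1))
E
```

```text
t 297 257 [ 432.5 -265.5  122.1]
t 265 262 [ 417.1 -190.8  121.4]
t 296 228 [ 519.1 -268.5    4.7]
t 328 245 [ 465.1 -338.8  115.5]
t 303 290 [ 360.1 -292.6   -2.5]
t 290 175 [ 662.3 -247.7    1.8]
t 221 200 [578.7 -69.7  31.4]
s 325 187 [ 429.6 -255.8  121.4]
s 320 220 [ 431.2 -196.1   78.6]
s 237 280 [572.7 -42.   29.5]
s 205 200 [ 690.6 -224.8   71.8]
s 266 110 [  837.5 -1640.9  -415.5]
s 273 125 [ 546.  -273.2  249.2]
```

```bash
sleep 0.1
```

```text
(no output)
```

View pics/tc.png

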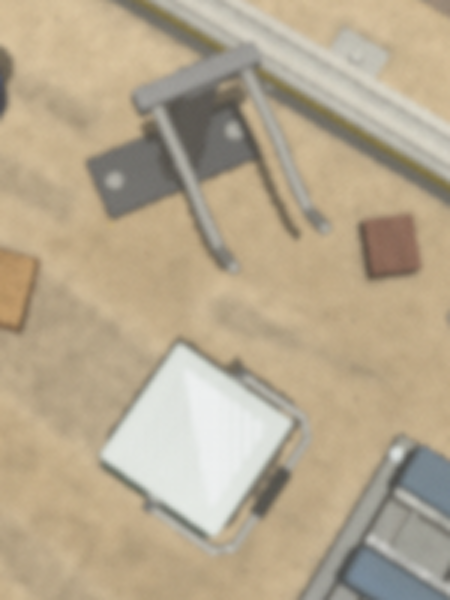

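View pics/sc.png

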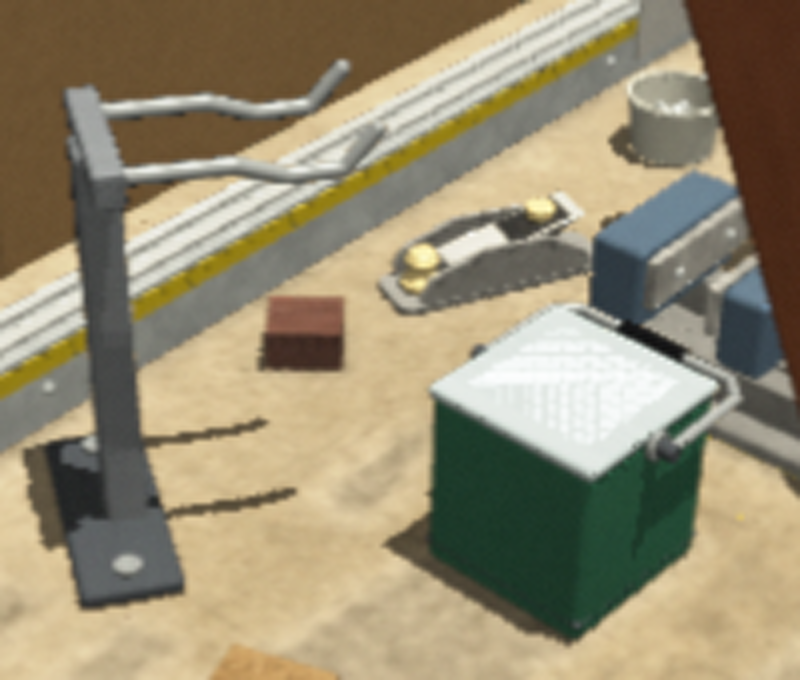

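```bash
python3 - <<'E'
from h import *
t=load("top",0);s=load("side",0)
P=cloud(t);Q=cloud(s)
for nm,c,C in(("t",t,P),("s",s,Q)):
    f=c["frame"].astype(int)
    m=((f.min(2)>185)&(C[...,2]>112)&(C[...,2]<132)&(C[...,0]<520)&(C[...,0]>330)&(C[...,1]>-360)&(C[...,1]<-150)).astype(np.uint8)
    n,l,st,ce=cv2.connectedComponentsWithStats(m); k=1+np.argmax(st[1:,4]); m=(l==k).astype(np.uint8)
    ct=max(cv2.findContours(m,0,1)[0],key=cv2.contourArea).reshape(-1,2)
    X=plane(c,ct,120)
    r=cv2.minAreaRect(X[:,:2].astype(np.float32)); print(nm,"lid",r, st[k], np.median(C[m>0],0).round(1))
    print(cv2.boxPoints(r).round(1))
    # dark sleeve
    b=((f.max(2)<70)&(C[...,2]>95)&(C[...,2]<125)&(C[...,0]<450)&(C[...,0]>330)&(C[...,1]>-370)&(C[...,1]<-240)).astype(np.uint8)
    v,u=np.nonzero(b)
    print("sleeve",len(u), u.mean(),v.mean(), C[v,u].mean(0).round(1), cv2.minAreaRect(plane(c,np.c_[u,v],108)[:,:2].astype(np.float32)), plane(c,[[u.mean(),v.mean()]],112))
    # prongs
    w=(C[...,2]>215)&(C[...,2]<275)&(C[...,0]>480)&(C[...,0]<800)&(C[...,1]>-420)&(C[...,1]<-100)
    X=C[w]; print("prong pts",len(X),X.min(0).round(),X.max(0).round())
    np.save(f"pics/pr{nm}.npy",X)
E
```

```text
t lid ((435.23779296875, -260.9114685058594), (108.7215805053711, 109.19804382324219), 57.622535705566406) [ 264  226   63   62 2108] [ 434.2 -260.8  120.7]
[[ 360.  -277.6]
 [ 452.2 -336.1]
 [ 510.5 -244.2]
 [ 418.2 -185.8]]<stdin>:15: RuntimeWarning: Mean of empty slice.
  ret = ret.dtype.type(ret / rcount)
  ret = um.true_divide(
Traceback (most recent call last):
  File "h.py", line 18, in plane
    d=rays(c,uv)@c["R"]; o=-c["R"].T@c["t"]
      ~~~~^^^^^^
  File "h.py", line 8, in rays
    p=cv2.undistortPoints(uv,c["mtx"],c["distortion"]).reshape(-1,2)
      ~~~~~~~~~~~~~~~~~~~^^^^^^^^^^^^^^^^^^^^^^^^^^^^^
cv2.error: OpenCV(4.12.0) /io/opencv/modules/calib3d/src/undistort.dispatch.cpp:347: error: (-215:Assertion failed) CV_IS_MAT(_src) && CV_IS_MAT(_dst) && (_src->rows == 1 || _src->cols == 1) && (_dst->rows == 1 || _dst->cols == 1) && _src->cols + _src->rows - 1 == _dst->rows + _dst->cols - 1 && (CV_MAT_TYPE(_src->type) == CV_32FC2 || CV_MAT_TYPE(_src->type) == CV_64FC2) && (CV_MAT_TYPE(_dst->type) == CV_32FC2 || CV_MAT_TYPE(_dst->type) == CV_64FC2) in function 'cvUndistortPointsInternal'
```

```bash
python3 - <<'E'
from h import *
t=load("top",0);s=load("side",0)
P=cloud(t);Q=cloud(s)
print("sleeve top px->z108", plane(t,[[320.3,274]],112), "pred", proj(t,[[396.6,-321.7,112]]))
print("sleeve side px", plane(s,[[180+652/4,90+338/4]],112))
for nm,c,C in(("t",t,P),("s",s,Q)):
    f=c["frame"].astype(int)
    m=((f.min(2)>150)&(C[...,2]>112)&(C[...,2]<132)&(C[...,0]<520)&(C[...,0]>330)&(C[...,1]>-360)&(C[...,1]<-150)).astype(np.uint8)
    n,l,st,ce=cv2.connectedComponentsWithStats(m); k=1+np.argmax(st[1:,4]); m=(l==k).astype(np.uint8)
    m=cv2.morphologyEx(m,cv2.MORPH_OPEN,np.ones((5,5)))
    ct=max(cv2.findContours(m,0,1)[0],key=cv2.contourArea).reshape(-1,2)
    r=cv2.minAreaRect(plane(c,ct,120)[:,:2].astype(np.float32)); print(nm,"lid",r)
    w=(C[...,2]>222)&(C[...,2]<275)&(C[...,0]>480)&(C[...,0]<800)&(C[...,1]>-420)&(C[...,1]<-100)
    X=C[w]; print("prong pts",len(X),X.min(0).round(),X.max(0).round())
    np.save(f"pics/pr{nm}.npy",X)
    v,u=np.nonzero(w); o=np.argsort(X[:,0])
    for i in o[::max(1,len(o)//40)]: print(u[i],v[i],X[i].round(0), c["frame"][v[i],u[i]])
    for z in (4,):
        pass
E
```

```text
sleeve top px->z108 [[ 396.017668   -322.57468653  112.        ]] pred [[319.93638066 273.73387252]]
sleeve side px [[ 395.32025984 -324.90806445  112.        ]]
t lid ((435.12664794921875, -259.8976135253906), (110.673828125, 114.43009948730469), 57.416259765625)
prong pts 1038 [ 540. -341.  223.] [ 714. -195.  263.]
308 201 [ 540. -275.  258.] [178 163 137]
305 196 [ 550. -269.  258.] [129 126 116]
302 192 [ 563. -263.  238.] [150 148 138]
298 188 [ 572. -254.  238.] [131 124 111]
336 185 [ 578. -335.  256.] [144 139 129]
334 183 [ 584. -331.  251.] [129 124 113]
333 181 [ 590. -330.  245.] [129 126 117]
334 179 [ 595. -332.  241.] [156 147 130]
292 174 [ 601. -240.  246.] [132 125 111]
330 174 [ 606. -323.  241.] [174 172 163]
330 172 [ 611. -324.  239.] [171 167 154]
326 169 [ 617. -314.  240.] [166 160 147]
327 167 [ 622. -317.  239.] [172 170 161]
324 164 [ 628. -309.  243.] [168 161 149]
286 159 [ 632. -225.  252.] [132 131 123]
321 159 [ 638. -302.  246.] [171 158 137]
321 156 [ 644. -302.  249.] [166 162 150]
284 152 [ 649. -220.  249.] [165 162 153]
320 151 [ 655. -299.  25
[... 2171 characters left out ...]
]
209 131 [ 662. -207.  259.] [160 163 161]
207 138 [ 665. -200.  248.] [87 88 87]
219 115 [ 667. -294.  251.] [224 226 217]
218 114 [ 669. -295.  252.] [125 116  99]
204 132 [ 671. -203.  259.] [168 171 168]
206 127 [ 673. -224.  258.] [168 171 169]
202 131 [ 676. -207.  258.] [131 135 131]
202 129 [ 679. -216.  258.] [152 155 153]
205 121 [ 683. -247.  259.] [162 164 162]
209 119 [ 685. -280.  246.] [92 91 84]
200 127 [ 687. -227.  255.] [108 111 109]
200 140 [ 689. -225.  226.] [68 69 68]
206 115 [ 691. -281.  255.] [131 122 107]
199 126 [ 694. -241.  249.] [108 109 108]
200 117 [ 698. -261.  260.] [161 163 161]
198 121 [ 701. -257.  252.] [95 96 94]
197 120 [ 707. -267.  249.] [69 67 65]
```

```bash
python3 - <<'E'
from h import *
from scipy.optimize import least_squares
# Top cam: pixel mask, use pixels & depth points
for nm in "ts":
    X=np.load(f"pics/pr{nm}.npy")
    # initial: direction ~ between tips (540,-275) and (658,-213)
    th=np.arctan2(62,118)
    for it in range(10):
        e=np.array([np.cos(th),np.sin(th)]);n=np.array([-e[1],e[0]])
        a=X[:,:2]@e;b=X[:,:2]@n
        if it==0: b0=np.median(b); amin=a.min()
        sel=(a>a.min()+5)&(a<a.min()+110)
        lab=b>b0
        A=[];y=[]
        L=sel&lab;R=sel&~lab
        def res(p):
            e=np.array([np.cos(p[0]),np.sin(p[0])]);n=np.array([-e[1],e[0]])
            return np.r_[X[L,:2]@n-p[1]-p[2],X[R,:2]@n-p[1]+p[2]]
        r=least_squares(res,[th,b0,36],loss="soft_l1",f_scale=3)
        th,b0,h=r.x
    e=np.array([np.cos(th),np.sin(th)]);n=np.array([-e[1],e[0]])
    a=X[:,:2]@e
    print(nm,"yaw",th,np.degrees(th),"n0",b0,"half",h)
    for nmL,S in(("L",lab),("R",~lab)):
        aa=a[S]; tip=np.sort(aa)[:5]; print(nmL,tip)
        for k in range(int(tip[0]),int(tip[0])+140,8):
            q=S&(a>=k)&(a<k+8)&(abs(abs(X[:,:2]@n-b0)-36)<9)
            if q.any(): print(k+4-tip[0], X[q,2].max().round(1),end=" | ")
        print()
    # seat: a_seat = tip+30+~5
    Z=X[(X[:,2]>254)]; bb=a[X[:,2]>254]; print("crossbar a range top", np.percentile(bb[bb>a.min()+100],[2,10,50,90,98]))
    for d in(32,34): print("seat",d,(a.min()+d)*e+b0*n)
E
```

```text
t yaw 0.45585333619404805 26.118472240877168 n0 -519.7031840855461 half 35.91893942054624
L [363.56008789 364.5657307  364.9232604  365.36923821 365.48622471]
3.439912107856969 260.9 | 11.43991210785697 260.2 | 19.43991210785697 255.5 | 27.43991210785697 243.1 | 35.43991210785697 244.1 | 43.43991210785697 244.6 | 51.43991210785697 242.0 | 59.43991210785697 244.9 | 67.43991210785697 249.6 | 75.43991210785697 250.6 | 83.43991210785697 252.4 | 91.43991210785697 255.3 | 99.43991210785697 255.6 | 107.43991210785697 253.8 | 115.43991210785697 254.3 | 123.43991210785697 256.4 | 131.43991210785697 255.5 | 139.43991210785697 261.3 | 
R [364.09310299 364.86794556 365.1617479  365.53744517 366.73474658]
3.906897009622355 262.2 | 11.906897009622355 258.2 | 19.906897009622355 251.2 | 27.906897009622355 243.3 | 35.906897009622355 242.8 | 43.906897009622355 242.6 | 51.906897009622355 243.1 | 59.906897009622355 245.6 | 67.90689700962236 251.3 | 75.90689700962236 252.9 | 83.90689700962236 253.7 | 91.90689700962236 253.3 | 99.90689700962236 255.3 | 107.90689700962236 253.5 | 115.90689700962236 253.3 |
[... 889 characters left out ...]
23155363 362.34238913 362.41550451 362.66251012 364.55913463]
3.768446372867288 261.0 | 11.768446372867288 258.9 | 19.768446372867288 252.2 | 27.768446372867288 242.0 | 35.76844637286729 241.2 | 43.76844637286729 241.1 | 51.76844637286729 241.0 | 59.76844637286729 244.4 | 67.76844637286729 249.1 | 75.76844637286729 251.5 | 83.76844637286729 252.4 | 91.76844637286729 251.8 | 99.76844637286729 253.4 | 107.76844637286729 252.2 | 115.76844637286729 253.1 | 123.76844637286729 253.9 | 131.7684463728673 257.1 | 139.7684463728673 260.1 | 
crossbar a range top [496.39856565 498.50610434 505.76737292 512.93317972 513.91932472]
seat 32 [ 584.10008587 -292.12104491]
seat 34 [ 585.89085091 -291.23044928]
```

```bash
cat >> h.py <<'E'
from scipy.spatial.transform import Rotation as Ro
TC=np.array([434.7,-260.8,0.]); TY=np.radians(57.5)
SC=np.array([587.5,-290.5,0.]); SY=0.459
def W(p,c=TC,y=TY): return c+Ro.from_euler("z",y).apply(p)
def tin(P): return Ro.from_euler("z",-TY).apply(np.asarray(P)-TC)
def state():
    from workcell import monitor
    s=monitor.sense(); R=Ro.from_euler("xyz",s["tcp_rot"]); return s,np.array(s["tcp_pos"]),R
def tool(d,z):
    d=d/np.linalg.norm(d); z=z-d*(z@d); z/=np.linalg.norm(z)
    return Ro.from_matrix(np.c_[d,np.cross(z,d),z])
def plan(p1,R1,n,show=True):
    s,p,R=state(); 
    rv=(R.inv()*R1).as_rotvec(); print("tot shift tool",R.inv().apply(p1-p).round(1),"rot",rv.round(3), "world d",(p1-p).round(1))
    pp=p;rr=R
    for i in range(n):
        w=rv/n; d=rr.inv().apply((p1-p)/n)/1000
        print(" ".join(f"{v:.3f}" for v in w)," ".join(f"{v:.4f}" for v in d)); rr=rr*Ro.from_rotvec(w)
E
python3 - <<'E'
from h import *
s,p,R=state(); print("tool axes world\n",R.as_matrix().round(3)); print("tin frame of tool z",Ro.from_euler("z",-TY).apply(R.as_matrix()[:,2]).round(3))
P=cloud(load("top",0)).reshape(-1,3); Q=cloud(load("side",0)).reshape(-1,3)
X=np.r_[P,Q]; X=X[np.isfinite(X).all(1)]; T=tin(X)
# occupancy: max z in 20mm cells, tin x from -220..-40, y -100..220
print("cols x",list(range(-220,60,20)))
for y in range(220,-140,-20):
    print(y,[int(np.nanmax(T[(T[:,0]>=x)&(T[:,0]<x+20)&(T[:,1]>=y)&(T[:,1]<y+20),2],initial=-99)) for x in range(-220,60,20)])
E
```

```text
tool axes world
 [[-0.001  0.917  0.398]
 [ 0.002  0.398 -0.917]
 [-1.    -0.    -0.002]]
tin frame of tool z [-0.559 -0.829 -0.002]
cols x [-220, -200, -180, -160, -140, -120, -100, -80, -60, -40, -20, 0, 20, 40]
220 [4, 5, 6, 7, 5, 6, 7, 5, 5, 5, 8, 5, 232, 281]
200 [6, 4, 5, 6, 5, 5, 5, 4, 4, 6, 5, 7, 7, 325]
180 [4, 6, 8, 7, 6, 6, 6, 5, 8, 7, 5, 6, 6, 308]
160 [74, 57, 53, 4, 6, 5, 6, 7, 6, 7, 7, 5, 7, 6]
140 [95, 95, 96, 91, 8, 5, 5, 5, 9, 5, 6, 5, 6, 5]
120 [96, 96, 97, 88, 6, 5, 5, 6, 5, 6, 7, 4, 6, 7]
100 [22, 50, 51, 30, 5, 4, 6, 5, 6, 8, 6, 5, 7, 5]
80 [21, 51, 52, 22, 6, 4, 6, 6, 5, 6, 5, 6, 6, 6]
60 [22, 50, 50, 22, 7, 6, 5, 114, 118, 115, 115, 118, 8, 6]
40 [23, 49, 52, 22, 5, 5, 7, 117, 125, 125, 125, 124, 124, 124]
20 [94, 104, 105, 103, 5, 7, 4, 119, 125, 125, 126, 127, 125, 123]
0 [108, 110, 111, 106, 5, 5, 5, 120, 125, 126, 128, 126, 126, 123]
-20 [110, 109, 109, 107, 6, 5, 7, 120, 124, 125, 131, 125, 126, 125]
-40 [105, 103, 102, 49, 8, 7, 6, 119, 126, 126, 125, 125, 125, 125]
-60 [103, 104, 103, 103, 7, 8, 5, 119, 125, 126, 126, 124, 125, 125]
-80 [109, 109, 110, 109, 5, 7, 4, 116, 118, 116, 116, 114, 4, 5]
-100 [112, 111, 112, 110, 5, 6, 7, 4, 7, 5, 5, 6, 5, 260]
-120 [111, 109, 108, 108, 16, 6, 6, 10, 6, 7, 4, 5, 5, 260]
```

```bash
python3 - <<'E'
from h import *
s=load("side",0)
crop(s,340,0,512,120,4,"pics/g.png"); crop(load("top",0),400,280,512,384,4,"pics/g2.png")
st,p,R=state()
M=R.as_matrix()
for a in(164,100):
  for v in(M[:,1],M[:,2]): print(a,proj(s,[p+a*M[:,0]-50*v,p+a*M[:,0]+50*v]).round(0).tolist())
E
```

```text
164 [[426.0, 78.0], [390.0, 81.0]]
164 [[417.0, 87.0], [400.0, 72.0]]
100 [[430.0, 54.0], [394.0, 56.0]]
100 [[422.0, 63.0], [403.0, 48.0]]
```

View pics/g.png

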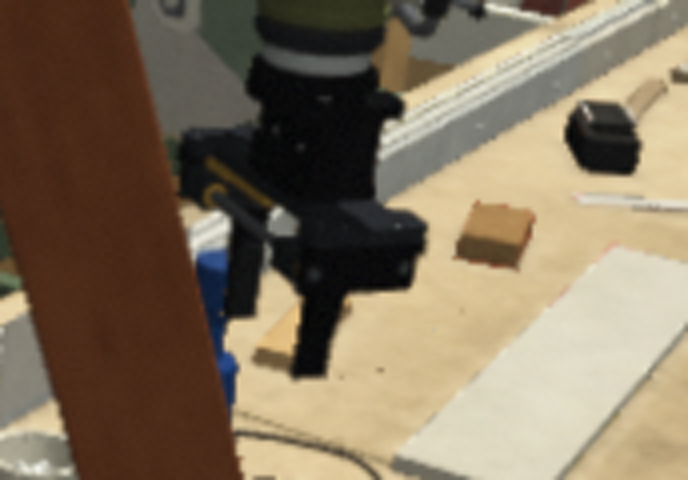

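View pics/g2.png

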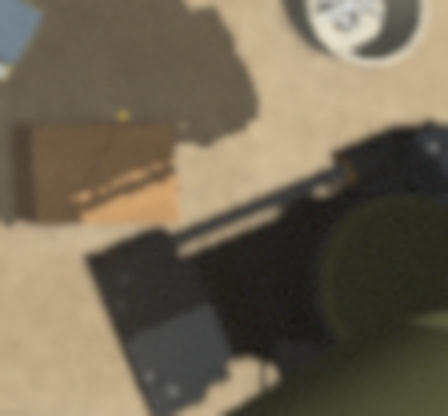

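```bash
cat >> h.py <<'E'
YT=Ro.from_euler("z",TY).apply([0,1,0]); XT=Ro.from_euler("z",TY).apply([1,0,0]); ZZ=np.array([0,0,1.])
def push(x,y,z,a=45):
    a=np.radians(a); d=-np.sin(a)*YT-np.cos(a)*ZZ; n=-np.cos(a)*YT+np.sin(a)*ZZ
    R=tool(d,n); return W([x,y,z])-182*d, R
def where():
    s,p,R=state(); print("t",round(s["clock"],2),"tip tin",tin(p+182*R.apply([1,0,0])).round(1),"d tin",Ro.from_euler("z",-TY).apply(R.apply([1,0,0])).round(3),"z tin",Ro.from_euler("z",-TY).apply(R.apply([0,0,1])).round(3),"F",np.round(s["contact_force"],1),"op",round(s["opening"],1),"q",np.round(s["q"],2))
E
python3 - <<'E'
from h import *
where(); plan(*push(-100,52.6,170),16)
E
```

```text
t 0.1 tip tin [-377.   -31.6  221.8] d tin [ 0.001  0.001 -1.   ] z tin [-0.559 -0.829 -0.002] F [-0.6  1.1 -0.4] op 86.7 q [ 1.18  0.32 -0.07  1.45  0.02  1.37 -0.06]
tot shift tool [ 105.6  110.5 -331.5] rot [-0.563 -0.763  0.233] world d [ -30.8  348.3 -105.1]
-0.035 -0.048 0.015 0.0066 0.0069 -0.0207
-0.035 -0.048 0.015 0.0057 0.0075 -0.0208
-0.035 -0.048 0.015 0.0048 0.0082 -0.0207
-0.035 -0.048 0.015 0.0040 0.0089 -0.0206
-0.035 -0.048 0.015 0.0031 0.0095 -0.0205
-0.035 -0.048 0.015 0.0023 0.0102 -0.0203
-0.035 -0.048 0.015 0.0015 0.0109 -0.0200
-0.035 -0.048 0.015 0.0007 0.0116 -0.0197
-0.035 -0.048 0.015 -0.0000 0.0123 -0.0192
-0.035 -0.048 0.015 -0.0008 0.0129 -0.0188
-0.035 -0.048 0.015 -0.0015 0.0136 -0.0183
-0.035 -0.048 0.015 -0.0021 0.0143 -0.0177
-0.035 -0.048 0.015 -0.0027 0.0149 -0.0171
-0.035 -0.048 0.015 -0.0033 0.0155 -0.0164
-0.035 -0.048 0.015 -0.0038 0.0162 -0.0157
-0.035 -0.048 0.015 -0.0043 0.0167 -0.0149
```

```bash
python3 -m jog '-0.035 -0.048 0.015 0.000 0.007 -0.021 0;-0.035 -0.048 0.015 0.000 0.0075 -0.021 0;-0.035 -0.048 0.015 0.000 0.008 -0.021 0;-0.035 -0.048 0.015 0.000 0.009 -0.0205 0;-0.035 -0.048 0.015 0.000 0.0095 -0.0205 0;-0.035 -0.048 0.015 0.000 0.010 -0.0205 0;-0.035 -0.048 0.015 0.000 0.011 -0.020 0;-0.035 -0.048 0.015 0.000 0.0115 -0.020 0'
python3 - <<'E'
from h import *
where(); plan(*push(-100,52.6,170),8)
E
```

```text
clock: 0.77
tcp_pos: [239.0, -415.1, 371.2]
tcp_rot: [0.158, 1.162, -0.71]
contact_force: [0.3, 0.4, 0.6]
opening: 41.7
t 0.77 tip tin [-245.5   10.6  204.1] d tin [-0.056 -0.393 -0.918] z tin [-0.285 -0.875  0.392] F [0.3 0.4 0.6] op 41.7 q [ 1.19 -0.16 -0.13  2.06 -0.21  0.86  0.29]
tot shift tool [  19.9   96.9 -153.6] rot [-0.275 -0.369  0.11 ] world d [-10.9 167.4 -72.5]
-0.034 -0.046 0.014 0.0025 0.0121 -0.0192
-0.034 -0.046 0.014 0.0018 0.0127 -0.0189
-0.034 -0.046 0.014 0.0011 0.0134 -0.0185
-0.034 -0.046 0.014 0.0004 0.0140 -0.0181
-0.034 -0.046 0.014 -0.0002 0.0146 -0.0176
-0.034 -0.046 0.014 -0.0008 0.0152 -0.0170
-0.034 -0.046 0.014 -0.0013 0.0158 -0.0165
-0.034 -0.046 0.014 -0.0019 0.0163 -0.0158
```

```bash
python3 -m jog '-0.034 -0.046 0.014 0.0025 0.012 -0.019 0;-0.034 -0.046 0.014 0.002 0.0125 -0.019 0;-0.034 -0.046 0.014 0.001 0.0135 -0.0185 0;-0.034 -0.046 0.014 0.0005 0.014 -0.018 0;-0.034 -0.046 0.014 0.000 0.0145 -0.0175 0;-0.034 -0.046 0.014 -0.001 0.015 -0.017 0;-0.034 -0.046 0.014 -0.0015 0.016 -0.0165 0;-0.034 -0.046 0.014 -0.002 0.0165 -0.016 0'
python3 - <<'E'
from h import *
where(); plan(*push(-100,52.6,170),4)
E
```

```text
clock: 1.43
tcp_pos: [260.2, -309.3, 275.0]
tcp_rot: [0.044, 0.831, -0.515]
contact_force: [-0.3, 0.8, 1.4]
opening: 0.6
t 1.43 tip tin [-128.3   -1.3  140.5] d tin [ 0.035 -0.673 -0.739] z tin [-0.006 -0.739  0.673] F [-0.3  0.8  1.4] op 0.6 q [ 1.3  -0.3  -0.33  2.45 -0.98  0.47  1.18]
tot shift tool [-56.8  36.5 -28.7] rot [-0.007 -0.047 -0.035] world d [-32.1  61.6  23.7]
-0.002 -0.012 -0.009 -0.0142 0.0091 -0.0072
-0.002 -0.012 -0.009 -0.0144 0.0090 -0.0070
-0.002 -0.012 -0.009 -0.0145 0.0089 -0.0068
-0.002 -0.012 -0.009 -0.0147 0.0088 -0.0066
```

```bash
cat >> h.py <<'E'
def pin(x,y,z,b=40):
    b=np.radians(b); d=np.sin(b)*YT-np.cos(b)*ZZ; zz=-np.cos(b)*YT-np.sin(b)*ZZ
    return W([x,y,z])-182*d, tool(d,zz)
def rotrel(p,R): pass
E
python3 - <<'E'
from h import *
from scipy.optimize import least_squares
P=cloud(load("top",0)).reshape(-1,3); Q=cloud(load("side",0)).reshape(-1,3)
X=np.r_[P,Q]; X=X[np.isfinite(X).all(1)]
for x in(520,560,600,640,680,720,760,800):
    print(x,[(y,int(np.max(X[(abs(X[:,0]-x)<20)&(abs(X[:,1]-y)<20)&(X[:,2]<420),2],initial=-999))) for y in range(-600,-300,40)])
# FK fit SRS
data=[([1.175,.321,-.07,1.45,.023,1.371,-.057],[258.96,-596.19,404.79]),([1.19,-.16,-.13,2.06,-.21,.86,.29],[239,-415.1,371.2]),([1.3,-.3,-.33,2.45,-.98,.47,1.18],[260.2,-309.3,275])]
print(pin(-78,-92,115)[0],pin(-78,-53.5,69)[0],"wrist",pin(-78,-53.5,69)[0]-195*pin(0,0,0)[1].apply([1,0,0]))
s,p,R=state(); M=R.as_matrix()
where(); plan(*pin(-95,-92,190),16)
E
```

```text
520 [(-600, 39), (-560, 44), (-520, 44), (-480, 33), (-440, 7), (-400, 8), (-360, 6), (-320, 7)]
560 [(-600, 6), (-560, 42), (-520, 38), (-480, 32), (-440, 7), (-400, 8), (-360, 261), (-320, 262)]
600 [(-600, 75), (-560, 73), (-520, 16), (-480, 6), (-440, 36), (-400, 36), (-360, 256), (-320, 259)]
640 [(-600, 73), (-560, 73), (-520, 75), (-480, 64), (-440, 35), (-400, 35), (-360, 7), (-320, 253)]
680 [(-600, 5), (-560, 75), (-520, 74), (-480, 73), (-440, 75), (-400, 57), (-360, 5), (-320, 249)]
720 [(-600, 7), (-560, 5), (-520, 72), (-480, 76), (-440, 76), (-400, 74), (-360, 74), (-320, 16)]
760 [(-600, 7), (-560, 5), (-520, 8), (-480, 6), (-440, 73), (-400, 73), (-360, 75), (-320, 74)]
800 [(-600, 4), (-560, 7), (-520, 8), (-480, 7), (-440, 10), (-400, 14), (-360, 72), (-320, 73)]
[ 569.04876957 -438.87335137  254.42008865] [ 536.57819891 -418.18731645  208.42008865] wrist [ 642.29190535 -485.53437498  357.79875506]
t 1.43 tip tin [-128.3   -1.3  140.5] d tin [ 0.035 -0.673 -0.739] z tin [-0.006 -0.739  0.673] F [-0.3  0.8  1.4] op 0.6 q [ 1.3  -0.3  -0.33  2.45 -0.98  0.47  1.18]
tot shift tool [183.3  35.  280.5] rot [ 0.02   1.437 -0.033] world d [ 299.7 -143.9   54.4]
0.001 0.090 -0.002 0.0115 0.0022 0.0175
0.001 0.090 -0.002 0.0098 0.0022 0.0185
0.001 0.090 -0.002 0.0081 0.0023 0.0193
0.001 0.090 -0.002 0.0064 0.0023 0.0199
0.001 0.090 -0.002 0.0045 0.0023 0.0204
0.001 0.090 -0.002 0.0027 0.0024 0.0207
0.001 0.090 -0.002 0.0008 0.0024 0.0209
0.001 0.090 -0.002 -0.0011 0.0024 0.0209
0.001 0.090 -0.002 -0.0029 0.0025 0.0207
0.001 0.090 -0.002 -0.0048 0.0025 0.0204
0.001 0.090 -0.002 -0.0066 0.0025 0.0198
0.001 0.090 -0.002 -0.0084 0.0025 0.0192
0.001 0.090 -0.002 -0.0100 0.0025 0.0183
0.001 0.090 -0.002 -0.0117 0.0025 0.0174
0.001 0.090 -0.002 -0.0132 0.0025 0.0162
0.001 0.090 -0.002 -0.0146 0.0025 0.0150
```

```bash
python3 -m jog '0 0 0 -0.008 0.002 0.021 0;0 0 0 -0.008 0.002 0.021 0;0 0 0 -0.008 0.002 0.021 0;0 0.06 0 -0.008 0.002 0.021 0;0 0.09 0 -0.009 0.002 0.020 0;0 0.09 0 -0.009 0.002 0.020 0;0 0.09 0 -0.008 0.002 0.020 0;0 0.09 0 -0.006 0.002 0.020 0'
python3 - <<'E'
from h import *
where(); plan(*pin(-95,-92,190),12)
E
```

```text
clock: 2.1
tcp_pos: [328.0, -362.9, 411.2]
tcp_rot: [0.066, 1.293, -0.541]
contact_force: [1.1, 0.9, 0.6]
opening: 0.3
t 2.1 tip tin [-142.1  -14.8  236.2] d tin [ 0.007 -0.274 -0.962] z tin [-0.041 -0.961  0.274] F [1.1 0.9 0.6] op 0.3 q [ 1.28 -0.12 -0.43  1.92 -0.15  1.06  0.29]
tot shift tool [146.   56.  210.2] rot [-0.034  0.976 -0.026] world d [231.9 -90.3 -81.8]
-0.003 0.081 -0.002 0.0122 0.0047 0.0175
-0.003 0.081 -0.002 0.0107 0.0046 0.0185
-0.003 0.081 -0.002 0.0091 0.0046 0.0193
-0.003 0.081 -0.002 0.0075 0.0046 0.0200
-0.003 0.081 -0.002 0.0059 0.0045 0.0205
-0.003 0.081 -0.002 0.0042 0.0045 0.0210
-0.003 0.081 -0.002 0.0025 0.0044 0.0212
-0.003 0.081 -0.002 0.0007 0.0044 0.0214
-0.003 0.081 -0.002 -0.0010 0.0043 0.0214
-0.003 0.081 -0.002 -0.0028 0.0042 0.0212
-0.003 0.081 -0.002 -0.0045 0.0042 0.0209
-0.003 0.081 -0.002 -0.0062 0.0041 0.0205
```

```bash
python3 -m jog '0 0.081 0 0.006 0.004 0.021 0;0 0.081 0 0.005 0.004 0.021 0;0 0.081 0 0.004 0.004 0.021 0;0 0.081 0 0.003 0.004 0.021 0;0 0.081 0 0.002 0.004 0.021 0;0 0.081 0 0.001 0.004 0.021 0;0 0.081 0 0 0.004 0.021 0;0 0.081 0 0 0.004 0.021 0'
python3 - <<'E'
from h import *
where(); plan(*pin(-95,-92,190),8)
E
```

```text
clock: 2.77
tcp_pos: [488.9, -439.1, 393.4]
tcp_rot: [3.121, 1.177, 2.508]
contact_force: [0.1, 0.2, -0.6]
opening: 0.2
t 2.77 tip tin [-116.7  -71.8  225.3] d tin [ 0.025  0.383 -0.923] z tin [-0.041 -0.923 -0.384] F [ 0.1  0.2 -0.6] op 0.2 q [ 1.01  0.55 -0.5   1.24  0.22  1.8  -0.08]
tot shift tool [33.9 28.9 85.7] rot [-0.037  0.305 -0.031] world d [ 71.  -14.1 -64. ]
-0.005 0.038 -0.004 0.0042 0.0036 0.0107
-0.005 0.038 -0.004 0.0038 0.0036 0.0109
-0.005 0.038 -0.004 0.0034 0.0035 0.0110
-0.005 0.038 -0.004 0.0029 0.0035 0.0112
-0.005 0.038 -0.004 0.0025 0.0035 0.0113
-0.005 0.038 -0.004 0.0021 0.0034 0.0114
-0.005 0.038 -0.004 0.0016 0.0034 0.0115
-0.005 0.038 -0.004 0.0012 0.0033 0.0116
```

```bash
python3 -m jog '-0.005 0.038 -0.004 0.004 0.005 0.011 0;-0.005 0.038 -0.004 0.004 0.005 0.011 0;-0.005 0.038 -0.004 0.0035 0.005 0.011 0;-0.005 0.038 -0.004 0.003 0.005 0.011 0;-0.005 0.038 -0.004 0.0025 0.005 0.011 0;-0.005 0.038 -0.004 0.002 0.005 0.0115 0;-0.005 0.038 -0.004 0.0015 0.005 0.0115 0;-0.005 0.038 -0.004 0.001 0.005 0.0115 0'
python3 - <<'E'
from h import *
where(); plan(*pin(-78,-97,115),8)
E
```

```text
clock: 3.43
tcp_pos: [565.5, -442.7, 312.7]
tcp_rot: [3.121, 0.862, 2.563]
contact_force: [0.6, 0.8, -2.5]
opening: 0.5
t 3.43 tip tin [-81.8 -89.6 174.6] d tin [ 0.007  0.651 -0.759] z tin [ 0.012 -0.759 -0.651] F [ 0.6  0.8 -2.5] op 0.5 q [ 0.66  0.81 -0.08  0.99  0.07  2.05  0.04]
tot shift tool [40.5  4.3 42.5] rot [ 0.012 -0.011 -0.007] world d [  7.7   1.2 -58.3]
0.002 -0.001 -0.001 0.0051 0.0005 0.0053
0.002 -0.001 -0.001 0.0051 0.0006 0.0053
0.002 -0.001 -0.001 0.0051 0.0006 0.0053
0.002 -0.001 -0.001 0.0051 0.0006 0.0053
0.002 -0.001 -0.001 0.0051 0.0006 0.0053
0.002 -0.001 -0.001 0.0051 0.0006 0.0053
0.002 -0.001 -0.001 0.0051 0.0006 0.0053
0.002 -0.001 -0.001 0.0051 0.0006 0.0053
```

```bash
python3 -m jog '0.002 -0.001 -0.001 0.005 0.0005 0.0053 0;0.002 -0.001 -0.001 0.005 0.0005 0.0053 0;0.002 -0.001 -0.001 0.005 0.0005 0.0053 0;0.002 -0.001 -0.001 0.005 0.0005 0.0053 0;0.002 -0.001 -0.001 0.005 0.0005 0.0053 0;0.002 -0.001 -0.001 0.005 0.0005 0.0053 0;0 0 0 0.005 0.0005 0.0053 0;0 0 0 0.005 0.0005 0.0053 0'
python3 - <<'E'
from h import *
where(); plan(*pin(-79,-53.5,69),8)
for n in("side","top"):
    c=snap(n,1); a=proj(c,[W([-80,-80,110])])[0].astype(int); x0=int(np.clip(a[0]-75,0,362));y0=int(np.clip(a[1]-70,0,244)); crop(c,x0,y0,x0+150,y0+140,4,f"pics/{n}1.png")
E
```

```text
clock: 4.1
tcp_pos: [573.4, -442.1, 247.4]
tcp_rot: [-3.141, 0.867, 2.573]
contact_force: [-0.2, -0.0, -0.3]
opening: 0.6
t 4.1 tip tin [-78.3 -96.6 108.6] d tin [ 0.001  0.647 -0.762] z tin [-0.001 -0.762 -0.647] F [-0.2 -0.  -0.3] op 0.6 q [ 0.66  0.87 -0.08  1.02  0.08  1.96  0.01]
tot shift tool [58.1 -0.6 -8.3] rot [-0.001 -0.006 -0.001] world d [-37.3  23.1 -38.9]
-0.000 -0.001 -0.000 0.0073 -0.0001 -0.0010
-0.000 -0.001 -0.000 0.0073 -0.0001 -0.0010
-0.000 -0.001 -0.000 0.0073 -0.0001 -0.0010
-0.000 -0.001 -0.000 0.0073 -0.0001 -0.0011
-0.000 -0.001 -0.000 0.0073 -0.0001 -0.0011
-0.000 -0.001 -0.000 0.0073 -0.0001 -0.0011
-0.000 -0.001 -0.000 0.0073 -0.0001 -0.0011
-0.000 -0.001 -0.000 0.0073 -0.0001 -0.0011
```

View pics/side1.png

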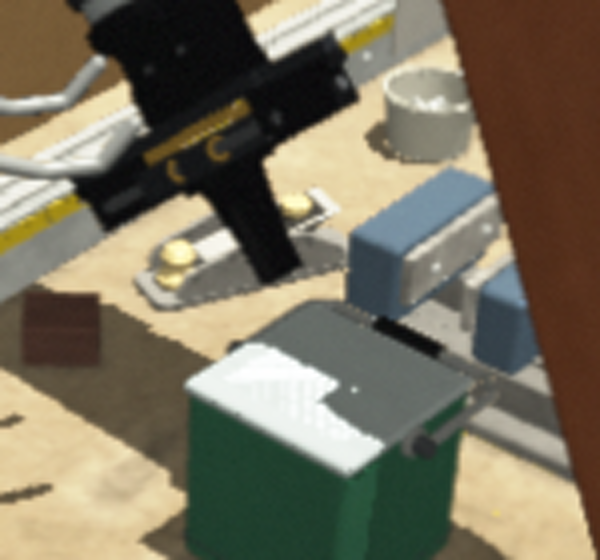

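View pics/top1.png

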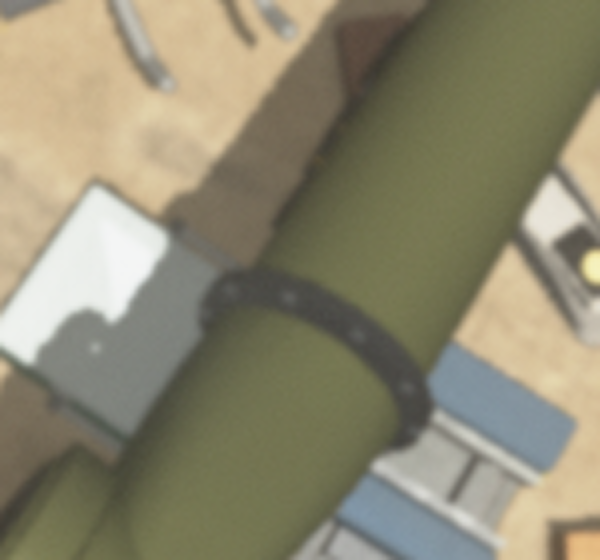

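```bash
python3 -m jog '0 0 0 0.004 0 -0.004 0;0 0 0 0.006 0 -0.004 0;0 0 0 0.008 0 -0.001 0;0 0 0 0.008 0 -0.001 0;0 0 0 0.009 0 0 0;0 0 0 0.009 0 0 0;0 0 0 0.009 0 0 0;0 0 0 0.007 0 0 0'
python3 - <<'E'
from h import *
where(); plan(*pin(-79,-53.5,69),1);plan(*pin(-79,-53.5,85),1)
c=snap("side",2); crop(c,200,60,400,210,4,"pics/side2.png")
E
```

```text
clock: 4.87
tcp_pos: [531.5, -416.2, 210.7]
tcp_rot: [-3.138, 0.873, 2.575]
contact_force: [-0.4, 0.2, -0.2]
opening: 0.6
t 4.87 tip tin [-79.1 -48.2  71.3] d tin [-0.     0.643 -0.766] z tin [-0.003 -0.766 -0.643] F [-0.4  0.2 -0.2] op 0.6 q [ 0.67  0.79 -0.09  1.23  0.08  1.82  0.01]
tot shift tool [-1.7  0.   5.5] rot [-0.003 -0.     0.   ] world d [ 4.5 -2.8 -2.3]
-0.003 -0.000 0.000 -0.0017 0.0000 0.0055
tot shift tool [-13.9   0.   -4.7] rot [-0.003 -0.     0.   ] world d [ 4.5 -2.8 13.7]
-0.003 -0.000 0.000 -0.0139 0.0000 -0.0047
```

View pics/side2.png

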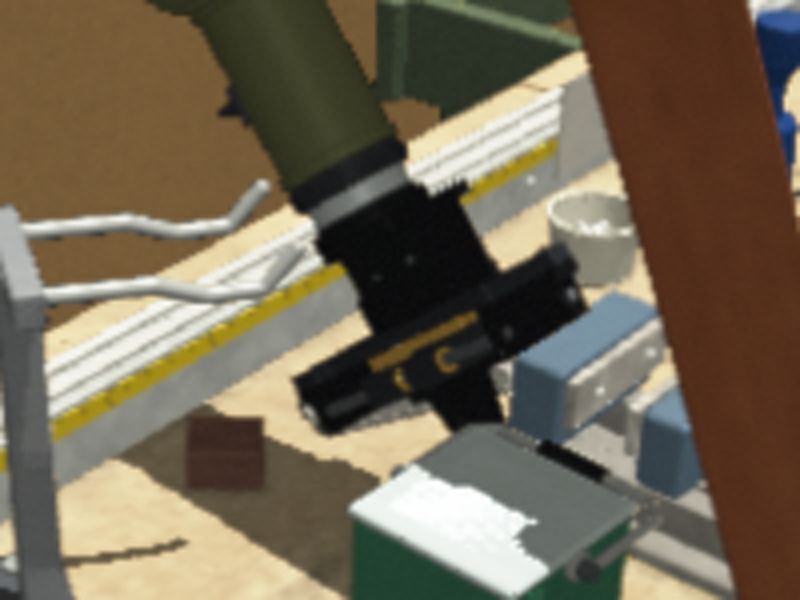

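```bash
python3 -m jog '0 0 0 -0.0042 0 -0.0035 0;0 0 0 -0.0042 0.0005 -0.0035 0;0 0 0 -0.0042 0.001 -0.0035 0;0 0 0 -0.0042 0.001 -0.0035 0;0 0 0 -0.0042 0.001 -0.0035 0;0 0 0 -0.0042 0.0015 -0.0035 0;0 0 0 -0.0042 0.002 -0.0035 0;0 0 0 -0.0042 0.002 -0.0035 0'
python3 - <<'E'
from h import *
where()
c=snap("side",3); crop(c,200,60,400,210,4,"pics/side3.png")
E
```

```text
clock: 5.58
tcp_pos: [536.6, -409.1, 259.7]
tcp_rot: [-3.135, 0.875, 2.576]
contact_force: [-0.1, -0.7, 0.0]
opening: 0.2
t 5.58 tip tin [-70.5 -49.  120. ] d tin [-0.001  0.641 -0.768] z tin [-0.005 -0.768 -0.641] F [-0.1 -0.7  0. ] op 0.2 q [ 0.66  0.75 -0.09  1.2   0.07  1.89 -0.  ]
```

View pics/side3.png

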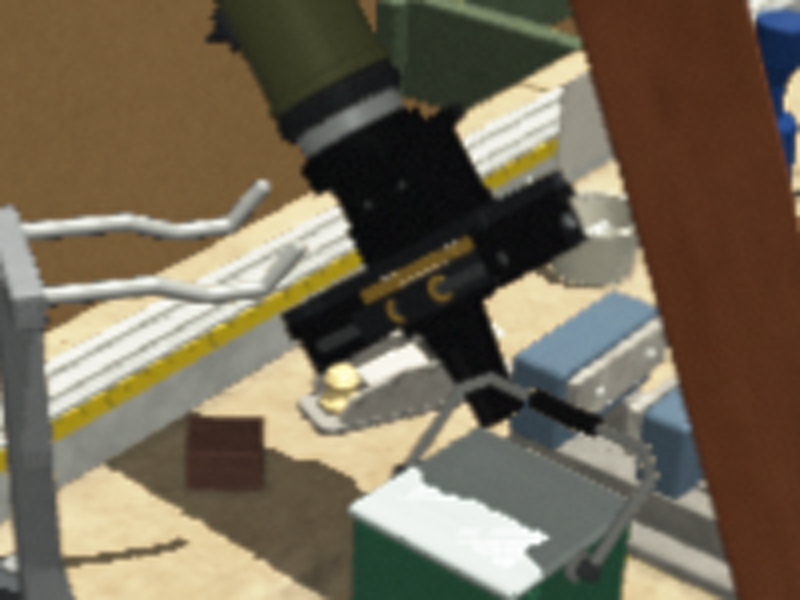

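```bash
cat >> h.py <<'E'
def grasp(x,y,z,c=TC,yaw=TY,sg=1):
    return W([x,y,z+164],c,yaw), tool(-ZZ,sg*Ro.from_euler("z",yaw).apply([1,0,0]))
E
python3 -m jog '0 0 0 0.001 -0.008 0 0;0 0 0 0 -0.008 0 0;0 0 0 -0.012 -0.002 0 0;0 0 0 -0.015 0 0 0;0 0 0 -0.018 0 0 0;0 0 0 -0.020 0 0 0;0 0 0 -0.020 0 0 0;0 0 0 -0.020 0 0 0'
python3 - <<'E'
from h import *
where(); plan(*grasp(-35,0,220),16)
c=snap("side",4); crop(c,200,60,400,210,4,"pics/side4.png")
E
```

```text
clock: 6.3
tcp_pos: [566.5, -453.3, 322.5]
tcp_rot: [3.132, 0.88, 2.566]
contact_force: [-0.3, -0.1, -0.5]
opening: 0.5
t 6.3 tip tin [-90.6 -98.7 182.2] d tin [ 0.005  0.637 -0.771] z tin [ 0.004 -0.771 -0.637] F [-0.3 -0.1 -0.5] op 0.5 q [ 0.52  0.82  0.22  0.96 -0.07  2.05  0.15]
tot shift tool [  89.6   56.8 -204.4] rot [-1.501 -0.535 -0.545] world d [-150.6  163.    61.5]
-0.094 -0.033 -0.034 0.0056 0.0036 -0.0128
-0.094 -0.033 -0.034 0.0050 0.0049 -0.0126
-0.094 -0.033 -0.034 0.0044 0.0062 -0.0122
-0.094 -0.033 -0.034 0.0038 0.0075 -0.0117
-0.094 -0.033 -0.034 0.0031 0.0087 -0.0110
-0.094 -0.033 -0.034 0.0025 0.0098 -0.0103
-0.094 -0.033 -0.034 0.0018 0.0108 -0.0094
-0.094 -0.033 -0.034 0.0011 0.0117 -0.0084
-0.094 -0.033 -0.034 0.0004 0.0124 -0.0073
-0.094 -0.033 -0.034 -0.0002 0.0131 -0.0061
-0.094 -0.033 -0.034 -0.0009 0.0135 -0.0048
-0.094 -0.033 -0.034 -0.0015 0.0139 -0.0035
-0.094 -0.033 -0.034 -0.0020 0.0141 -0.0021
-0.094 -0.033 -0.034 -0.0026 0.0141 -0.0007
-0.094 -0.033 -0.034 -0.0030 0.0140 0.0007
-0.094 -0.033 -0.034 -0.0035 0.0138 0.0021
```

View pics/side4.png

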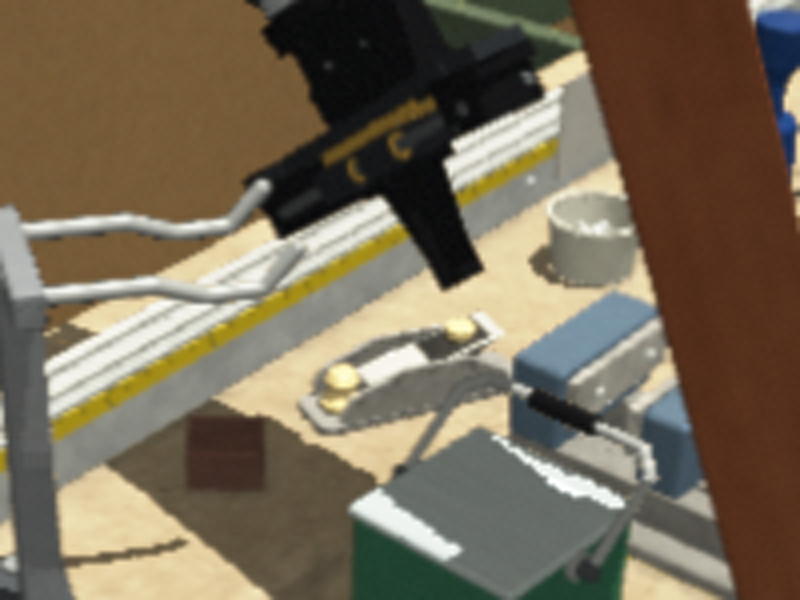

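```bash
python3 - <<'E'
from h import *
p,_=grasp(-60,-10,240); plan(p,tool(-ZZ,-YT),8)
E
```

```text
tot shift tool [  69.3   31.5 -208.5] rot [ 0.001 -0.685 -0.003] world d [-156.3  136.6   78.4]
0.000 -0.086 -0.000 0.0087 0.0039 -0.0261
0.000 -0.086 -0.000 0.0064 0.0039 -0.0267
0.000 -0.086 -0.000 0.0041 0.0039 -0.0272
0.000 -0.086 -0.000 0.0017 0.0039 -0.0274
0.000 -0.086 -0.000 -0.0006 0.0039 -0.0275
0.000 -0.086 -0.000 -0.0030 0.0039 -0.0273
0.000 -0.086 -0.000 -0.0053 0.0039 -0.0269
0.000 -0.086 -0.000 -0.0076 0.0039 -0.0264
```

```bash
python3 -m jog '0 -0.086 0 0.005 0.004 -0.026 0.087;0 -0.086 0 0.004 0.004 -0.027 0.087;0 -0.086 0 0.002 0.004 -0.027 0.087;0 -0.086 0 0 0.004 -0.0275 0.087;0 -0.086 0 -0.001 0.004 -0.0275 0.087;0 -0.086 0 -0.003 0.004 -0.027 0.087;0 -0.086 0 -0.005 0.004 -0.027 0.087;0 -0.086 0 -0.007 0.004 -0.026 0.087'
python3 - <<'E'
from h import *
where(); plan(*grasp(-35,0,215),16)
E
```

```text
clock: 7.02
tcp_pos: [411.1, -318.8, 391.8]
tcp_rot: [-1.544, 1.559, -2.115]
contact_force: [-0.8, -1.5, -0.4]
opening: 46.0
t 7.02 tip tin [-63.7 -11.4 209.8] d tin [-0.012 -0.    -1.   ] z tin [-0.004 -1.     0.   ] F [-0.8 -1.5 -0.4] op 46.0 q [0.42 0.05 0.19 1.8  0.   1.3  0.04]
tot shift tool [ 12.5  26.7 -11.4] rot [-1.574 -0.009  0.009] world d [  4.7  28.5 -12.8]
-0.098 -0.001 0.001 0.0008 0.0017 -0.0007
-0.098 -0.001 0.001 0.0008 0.0017 -0.0005
-0.098 -0.001 0.001 0.0008 0.0018 -0.0004
-0.098 -0.001 0.001 0.0008 0.0018 -0.0002
-0.098 -0.001 0.001 0.0008 0.0018 -0.0000
-0.098 -0.001 0.001 0.0008 0.0018 0.0002
-0.098 -0.001 0.001 0.0008 0.0018 0.0003
-0.098 -0.001 0.001 0.0008 0.0017 0.0005
-0.098 -0.001 0.001 0.0008 0.0017 0.0007
-0.098 -0.001 0.001 0.0008 0.0016 0.0008
-0.098 -0.001 0.001 0.0008 0.0015 0.0010
-0.098 -0.001 0.001 0.0008 0.0014 0.0011
-0.098 -0.001 0.001 0.0008 0.0013 0.0013
-0.098 -0.001 0.001 0.0008 0.0012 0.0014
-0.098 -0.001 0.001 0.0008 0.0010 0.0015
-0.098 -0.001 0.001 0.0008 0.0009 0.0016
```

Gripper is vertical above the tin; now yaw 90° so the jaws open across the handle.

```bash
python3 -m jog '-0.1 0 0 0 0.0017 0 0.087;-0.1 0 0 0 0.0017 0 0.087;-0.1 0 0 0 0.0017 0 0.087;-0.1 0 0 0 0.0017 0 0.087;-0.1 0 0 0 0.0017 0 0.087;-0.1 0 0 0 0.0017 0 0.087;-0.1 0 0 0 0.0017 0 0.087;-0.1 0 0 0 0.0017 0.0005 0.087'
python3 -m jog '-0.1 0 0 0 0.0017 0.001 0.087;-0.1 0 0 0 0.0017 0.001 0.087;-0.1 0 0 0 0.0015 0.001 0.087;-0.1 0 0 0 0.0015 0.001 0.087;-0.1 0 0 0 0.0012 0.0012 0.087;-0.1 0 0 0 0.001 0.0015 0.087;-0.1 0 0 0 0.001 0.0015 0.087;-0.08 0 0 0 0.001 0.0015 0.087'
python3 - <<'E'
from h import *
where(); plan(*grasp(-35,0,170),4)
c=snap("side",5); crop(c,200,60,400,210,4,"pics/side5.png")
Q=cloud(c).reshape(-1,3);T=tin(Q); m=(T[:,2]>135)&(T[:,2]<185)&(abs(T[:,1])<62)&(T[:,0]>-80)&(T[:,0]<10); print(m.sum(), T[m&(T[:,2]>150)].mean(0))
E
```

```text
clock: 7.68
tcp_pos: [401.1, -301.8, 394.5]
tcp_rot: [-2.204, 1.55, -1.943]
contact_force: [-0.9, 0.3, 0.7]
opening: 86.3
clock: 8.35
tcp_pos: [396.7, -287.8, 391.4]
tcp_rot: [2.919, 1.537, -2.286]
contact_force: [0.7, 0.2, -0.1]
opening: 87.1
t 8.35 tip tin [-49.2  18.4 209.5] d tin [-0.033  0.005 -0.999] z tin [ 0.997  0.074 -0.033] F [ 0.7  0.2 -0.1] op 87.1 q [ 0.4  -0.01  0.16  1.86  0.04  1.3   1.63]
tot shift tool [ 57.  -18.5   8.7] rot [ 0.074 -0.033 -0.006] world d [ 19.2  -2.5 -57.4]
0.019 -0.008 -0.002 0.0142 -0.0046 0.0022
0.019 -0.008 -0.002 0.0143 -0.0046 0.0021
0.019 -0.008 -0.002 0.0143 -0.0045 0.0021
0.019 -0.008 -0.002 0.0143 -0.0044 0.0021
230 [-56.25909822   3.14513203 154.43941586]
```

View pics/side5.png

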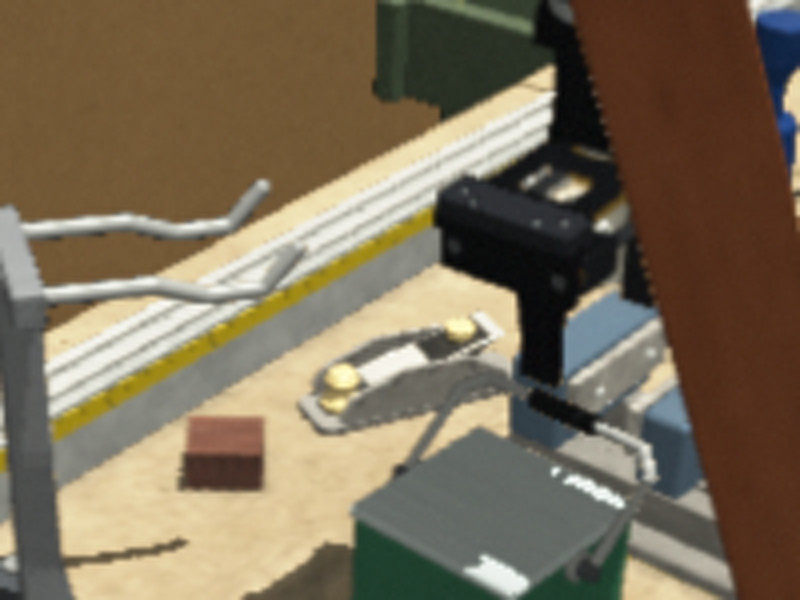

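```bash
python3 -m jog '0.019 -0.008 -0.002 0.005 -0.005 0.002 0.087;0.019 -0.008 -0.002 0.008 -0.005 0.002 0.087;0.019 -0.008 -0.002 0.010 -0.0045 0.002 0.087;0.019 -0.008 -0.002 0.010 -0.004 0.002 0.087;0 0 0 0.010 0 0 0.087;0 0 0 0.010 0 0 0.087;0 0 0 0.010 0 0 0.087;0 0 0 0.009 0 0 0.087'
python3 - <<'E'
from h import *
where(); plan(*grasp(-35,0,152),4)
c=snap("side",6); crop(c,200,60,400,210,4,"pics/side6.png")
E
```

```text
clock: 9.07
tcp_pos: [417.2, -291.3, 311.2]
tcp_rot: [-1.817, 1.57, -0.83]
contact_force: [-0.5, 0.1, -0.3]
opening: 87.2
t 9.07 tip tin [-35.2  -1.9 129.2] d tin [-0.    -0.001 -1.   ] z tin [ 1.    -0.017 -0.   ] F [-0.5  0.1 -0.3] op 87.2 q [ 0.4   0.09  0.16  1.92 -0.02  1.13  1.56]
tot shift tool [-4.8  1.7  0.1] rot [-0.017 -0.     0.001] world d [-1.3  1.   4.8]
-0.004 -0.000 0.000 -0.0012 0.0004 0.0000
-0.004 -0.000 0.000 -0.0012 0.0004 0.0000
-0.004 -0.000 0.000 -0.0012 0.0004 0.0000
-0.004 -0.000 0.000 -0.0012 0.0004 0.0000
```

View pics/side6.png

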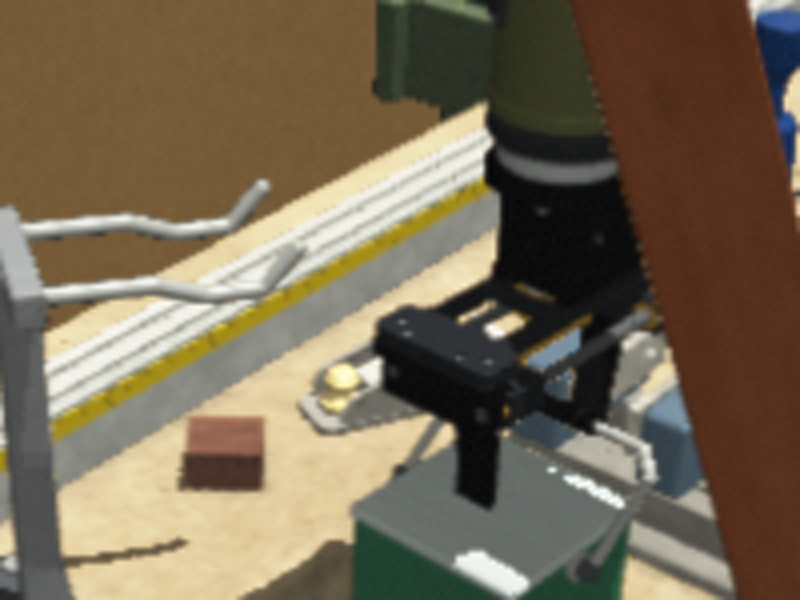

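```bash
python3 -m jog '0 0 0 -0.001 0 0.005 0.087;0 0 0 -0.001 0 0.005 0.087;0 0 0 -0.0015 0 0.005 0.087;0 0 0 -0.0015 0 0.005 0.087;0 0 0 -0.0015 0 0.005 0.087;0 0 0 -0.0015 0 0.005 0.087;0 0 0 -0.0015 0 0.005 0.087;0 0 0 -0.0015 0 0.005 0.087'
python3 - <<'E'
from h import *
where(); plan(*grasp(36.5,0,165),8)
E
```

```text
clock: 9.78
tcp_pos: [439.4, -256.8, 322.7]
tcp_rot: [3.078, 1.566, -2.221]
contact_force: [-1.1, -2.1, 0.9]
opening: 86.8
t 9.78 tip tin [  5.1  -1.8 140.7] d tin [-0.004  0.    -1.   ] z tin [ 1.    -0.02  -0.004] F [-1.1 -2.1  0.9] op 86.8 q [ 0.36  0.08  0.12  1.91 -0.01  1.16  1.47]
tot shift tool [-6.5  2.5 30.5] rot [-0.02  -0.004 -0.   ] world d [14.9 26.8  6.3]
-0.002 -0.001 -0.000 -0.0008 0.0003 0.0038
-0.002 -0.001 -0.000 -0.0008 0.0003 0.0038
-0.002 -0.001 -0.000 -0.0008 0.0003 0.0038
-0.002 -0.001 -0.000 -0.0008 0.0003 0.0038
-0.002 -0.001 -0.000 -0.0008 0.0003 0.0038
-0.002 -0.001 -0.000 -0.0008 0.0003 0.0038
-0.002 -0.001 -0.000 -0.0008 0.0003 0.0038
-0.002 -0.001 -0.000 -0.0008 0.0002 0.0038
```

```bash
python3 -m jog '-0.002 0 0 -0.001 0.0003 0.0038 0.087;-0.002 0 0 -0.001 0.0003 0.0038 0.087;-0.002 0 0 -0.001 0.0003 0.0038 0.087;-0.002 0 0 -0.001 0.0003 0.0038 0.087;-0.002 0 0 -0.001 0.0003 0.0038 0.087;-0.002 0 0 -0.001 0.0003 0.0038 0.087;-0.002 0 0 -0.001 0.0003 0.0038 0.087;-0.002 0 0 0 0.0003 0.002 0.087'
python3 - <<'E'
from h import *
where(); plan(*grasp(36.5,0,165),8)
c=snap("side",7); crop(c,200,60,400,210,4,"pics/side7.png"); t=snap("top",7)
E
```

```text
clock: 10.45
tcp_pos: [455.8, -228.7, 332.7]
tcp_rot: [-2.416, 1.564, -1.413]
contact_force: [-1.7, -1.6, 5.5]
opening: 86.8
t 10.45 tip tin [ 37.5  -1.4 150.7] d tin [-0.005 -0.004 -1.   ] z tin [ 1.    -0.001 -0.005] F [-1.7 -1.6  5.5] op 86.8 q [ 0.32  0.07  0.09  1.89 -0.    1.17  1.42]
tot shift tool [ 3.7  0.6 -1.9] rot [-0.001 -0.005  0.004] world d [-1.5 -1.3 -3.7]
-0.000 -0.001 0.001 0.0005 0.0001 -0.0002
-0.000 -0.001 0.001 0.0005 0.0001 -0.0002
-0.000 -0.001 0.001 0.0005 0.0001 -0.0002
-0.000 -0.001 0.001 0.0005 0.0001 -0.0002
-0.000 -0.001 0.001 0.0005 0.0001 -0.0002
-0.000 -0.001 0.001 0.0005 0.0001 -0.0002
-0.000 -0.001 0.001 0.0005 0.0001 -0.0002
-0.000 -0.001 0.001 0.0005 0.0001 -0.0002
```

View pics/side7.png

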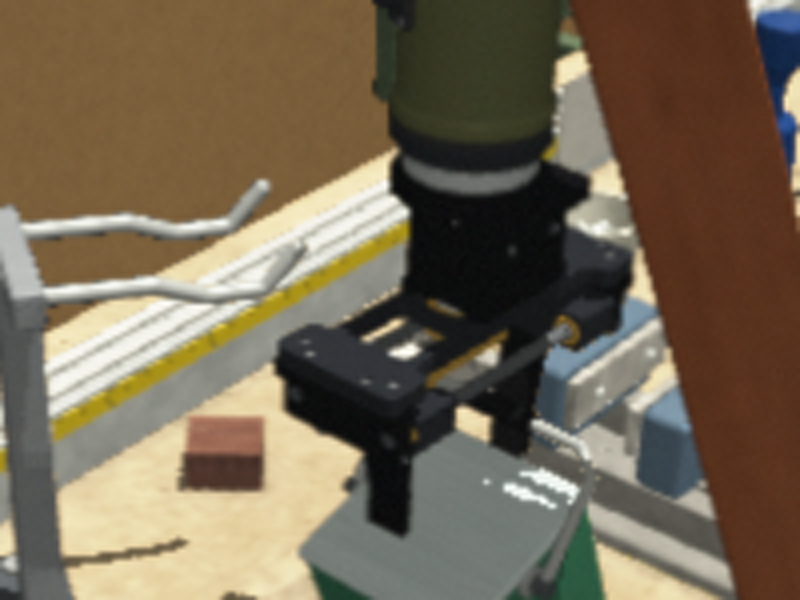

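```bash
python3 - <<'E'
from h import *
s=load("side",7); t=load("top",7)
crop(s,260,140,400,250,5,"pics/side7b.png"); crop(t,230,200,350,310,5,"pics/top7b.png")
E
```

```text
(no output)
```

View pics/side7b.png

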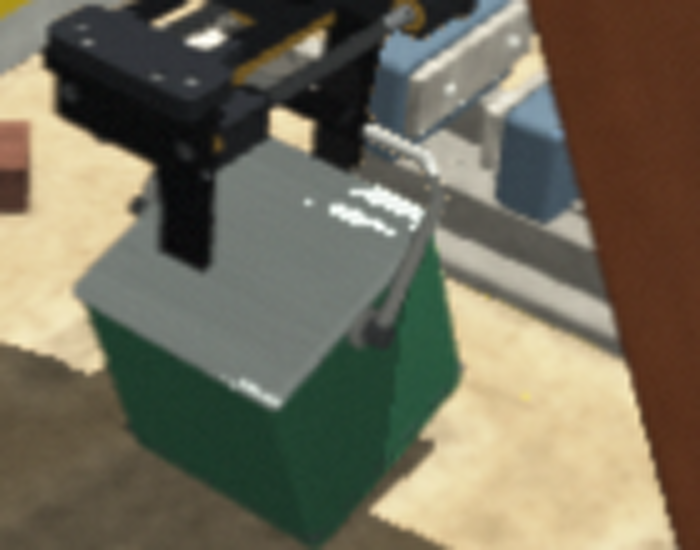

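View pics/top7b.png

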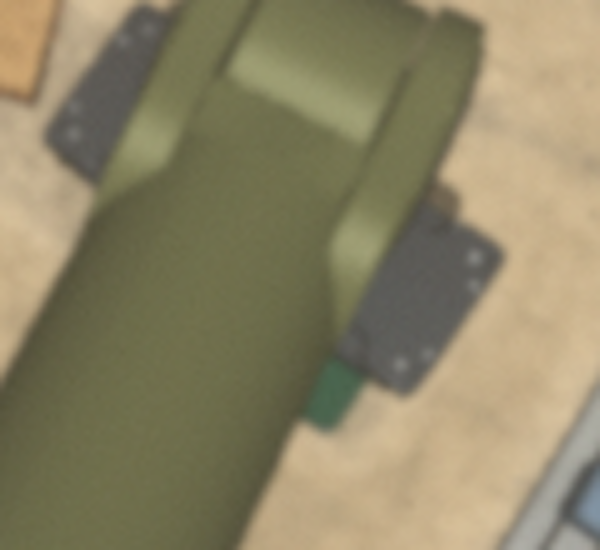

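```bash
python3 -m jog '0 0 0 0 0 -0.0025 0.087;0 0 0 0.0005 0 -0.003 0.087;0 0 0 0.0005 0 -0.003 0.087;0 0 0 0.0005 0 -0.003 0.087;0 0 0 0.0005 0 -0.003 0.087;0 0 0 0.0005 0 -0.003 0.087;0 0 0 0.0005 0 -0.003 0.087;0 0 0 0.0005 0 -0.003 0.087'
python3 - <<'E'
from h import *
where()
c=snap("side",8); crop(c,260,140,400,250,5,"pics/side8b.png")
E
```

```text
clock: 11.22
tcp_pos: [442.2, -249.6, 327.4]
tcp_rot: [-2.363, 1.566, -1.36]
contact_force: [-1.5, -2.3, 1.0]
opening: 87.0
t 11.22 tip tin [ 12.9  -0.8 145.4] d tin [-0.003 -0.003 -1.   ] z tin [ 1.    -0.    -0.003] F [-1.5 -2.3  1. ] op 87.0 q [ 0.35  0.07  0.12  1.9  -0.01  1.16  1.47]
```

View pics/side8b.png

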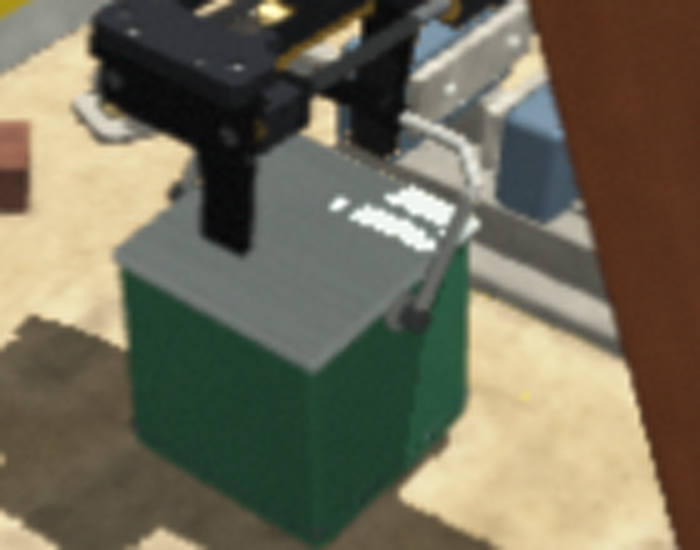

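```bash
python3 -m jog '0 0 0 0 0 -0.002 0.087;0 0 0 0 0 -0.002 0.087;0 0 0 0 0 -0.002 0.087;0 0 0 0 0 -0.002 0.087;0 0 0 0 0 -0.002 0.087;0 0 0 0 0 -0.002 0.087;0 0 0 0 0 -0.002 0.087;0 0 0 0 0 -0.002 0.087'
python3 - <<'E'
from h import *
where()
c=snap("side",9); crop(c,260,140,400,250,5,"pics/side9b.png")
Q=cloud(c); f=c["frame"].astype(int); T=tin(Q.reshape(-1,3)).reshape(Q.shape)
g=(f[...,1]>f[...,0]+25)&(f[...,1]>f[...,2]+10)&(f[...,1]<110)&(abs(T[...,0])<130)&(abs(T[...,1])<130)
print(g.sum(), T[g].min(0).round(), T[g].max(0).round())
E
```

```text
clock: 11.93
tcp_pos: [432.8, -262.6, 326.5]
tcp_rot: [3.084, 1.571, -2.195]
contact_force: [0.4, 0.1, -0.0]
opening: 87.2
t 11.93 tip tin [ -2.6   0.6 144.5] d tin [-0.  0. -1.] z tin [ 1.     0.001 -0.   ] F [ 0.4  0.1 -0. ] op 87.2 q [ 0.37  0.07  0.13  1.91 -0.01  1.16  1.51]
2284 [-50. -50.   5.] [ 57.  58. 113.]
```

View pics/side9b.png

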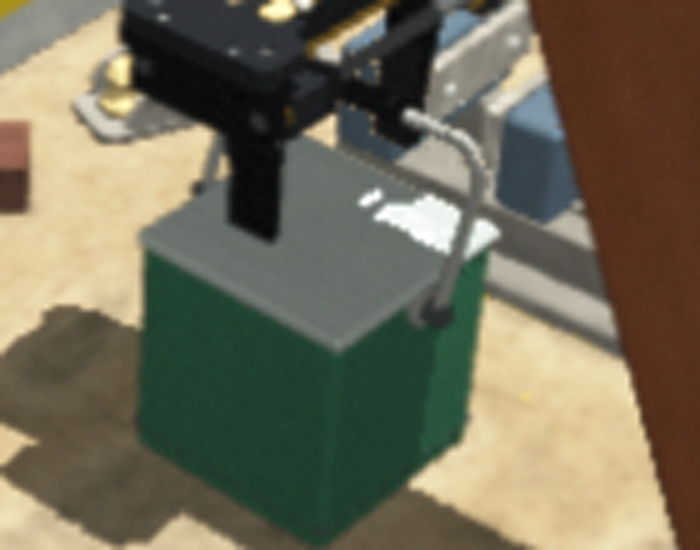

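```bash
python3 - <<'E'
from h import *
c=load("side",9); Q=cloud(c); f=c["frame"].astype(int); T=tin(Q.reshape(-1,3)).reshape(Q.shape)
# near arm y~ +64
m=(T[...,1]>58)&(T[...,1]<72)&(T[...,2]>95)&(T[...,2]<190)&(T[...,0]<20)&(T[...,0]>-80)
for z in range(96,180,8):
    k=m&(abs(T[...,2]-z)<4); print(z,k.sum(),T[k].mean(0).round(1) if k.any() else "")
lid=(f.min(2)>100)&(abs(T[...,2]-121)<9)&(abs(T[...,0])<70)&(abs(T[...,1])<70)
X=T[lid]; A=np.c_[X[:,:2],np.ones(len(X))]; print("lid plane",np.linalg.lstsq(A,X[:,2],rcond=None)[0])
u,v=300,200
m=(T[...,1]>20)&(T[...,1]<56)&(T[...,2]>140)&(T[...,2]<190)&(T[...,0]<0)&(T[...,0]>-80)&(f.min(2)>90); print(m.sum(),np.median(T[m],0), T[m].max(0))
E
```

```text
96 0 
104 10 [  1.3  64.7 106.3]
112 30 [  1.   63.3 112.2]
120 12 [ -6.5  64.1 120. ]
128 16 [ -5.8  64.9 128. ]
136 12 [ -9.9  65.  136.1]
144 14 [-12.2  65.  143.9]
152 12 [-15.7  64.6 151.7]
160 17 [-18.3  65.3 160.6]
168 16 [-22.   62.8 168.3]
176 5 [-22.3  60.2 174.9]
lid plane [-4.44289855e-03 -2.93345707e-03  1.20360997e+02]
47 [-24.92442921  41.97632095 177.97924358] [-21.76080606  55.54665068 180.91505211]
```

```bash
python3 -m jog '0 0 0 0 0 0.003 0.087;0 0 0 0 0 0.003 0.087;0 0 0 0 0 0.003 0.087;0 0 0 -0.001 0 0.003 0.087;0 0 0 -0.002 0 0.003 0.087;0 0 0 -0.002 0 0.003 0.087;0 0 0 -0.002 0 0.003 0.087;0 0 0 -0.001 0 0.002 0.087'
cat >> h.py <<'E'
def bail(i):
    c=snap("side",i); Q=cloud(c); f=c["frame"].astype(int); T=tin(Q.reshape(-1,3)).reshape(Q.shape)
    m=(T[...,1]>58)&(T[...,1]<72)&(T[...,2]>112)&(T[...,2]<168)&(T[...,0]<60)&(T[...,0]>-80)
    X=T[m]
    if len(X)>10:
        k=np.polyfit(X[:,2],X[:,0],1); print("bail arm",len(X),"theta deg",90+np.degrees(np.arctan(k[0])),"x at 108/180",np.polyval(k,[108,180]).round(1))
    lid=(f.min(2)>90)&(abs(T[...,2]-121)<12)&(abs(T[...,0])<70)&(abs(T[...,1])<58)
    X=T[lid]; A=np.c_[X[:,:2],np.ones(len(X))]; print("lid plane",len(X),np.linalg.lstsq(A,X[:,2],rcond=None)[0].round(3)); return c
E
python3 - <<'E'
from h import *
where(); c=bail(10); crop(c,260,140,400,250,5,"pics/side10b.png")
E
```

```text
clock: 12.65
tcp_pos: [446.0, -241.6, 334.9]
tcp_rot: [2.369, 1.57, -2.91]
contact_force: [-0.8, -1.3, -0.5]
opening: 86.9
t 12.65 tip tin [ 22.1   0.9 152.9] d tin [-0.001  0.001 -1.   ] z tin [ 1.     0.    -0.001] F [-0.8 -1.3 -0.5] op 86.9 q [ 0.34  0.07  0.11  1.9  -0.01  1.18  1.45]
bail arm 97 theta deg 78.46712867588056 x at 108/180 [  1.2 -13.5]
lid plane 1482 [-6.00000e-03 -3.00000e-03  1.20228e+02]
```

View pics/side10b.png

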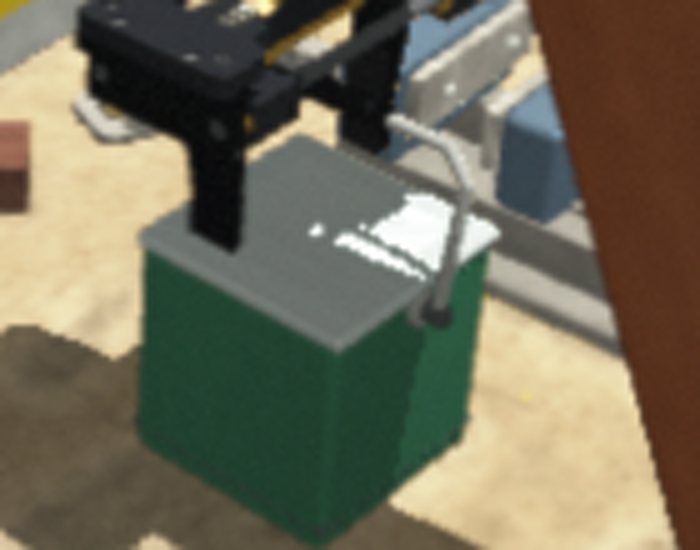

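```bash
python3 -m jog '0 0 0 0 0 0.0025 0.087;0 0 0 0 0 0.0025 0.087;0 0 0 0 0 0.0025 0.087;0 0 0 0 0 0.0025 0.087;0 0 0 0 0 0.002 0.087;0 0 0 0 0 0.0015 0.087;0 0 0 0 0 0.001 0.087;0 0 0 0 0 0 0.087'
python3 - <<'E'
from h import *
where(); c=bail(11)
E
```

```text
clock: 13.37
tcp_pos: [454.9, -228.1, 335.5]
tcp_rot: [-2.804, 1.57, -1.8]
contact_force: [-0.7, -0.7, 0.1]
opening: 87.0
t 13.37 tip tin [ 38.3   0.5 153.5] d tin [-0.001 -0.    -1.   ] z tin [ 1.     0.001 -0.001] F [-0.7 -0.7  0.1] op 87.0 q [ 0.32  0.07  0.09  1.89 -0.01  1.18  1.42]
bail arm 84 theta deg 92.3998430177403 x at 108/180 [0.3 3.3]
lid plane 1456 [-6.00000e-03 -4.00000e-03  1.20237e+02]
```

```bash
python3 -m jog '0 0 0 -0.001 0 -0.003 0.087;0 0 0 -0.001 0 -0.005 0.087;0 0 0 -0.001 0 -0.005 0.087;0 0 0 -0.001 0 -0.005 0.087;0 0 0 -0.001 0 -0.005 0.087;0 0 0 -0.001 0 -0.005 0.087;0 0 0 -0.001 0 -0.004 0.087;0 0 0 -0.001 0 -0.002 0.087'
python3 - <<'E'
from h import *
where(); c=bail(12); plan(*grasp(1.5,0,180),1)
E
```

```text
clock: 14.08
tcp_pos: [434.3, -260.2, 344.1]
tcp_rot: [3.019, 1.57, -2.262]
contact_force: [-0.1, 0.1, 0.6]
opening: 87.0
t 14.08 tip tin [  0.2   0.7 162.1] d tin [-0.001  0.    -1.   ] z tin [ 1.    -0.001 -0.001] F [-0.1  0.1  0.6] op 87.0 q [ 0.36  0.05  0.13  1.89 -0.01  1.2   1.5 ]
bail arm 84 theta deg 91.31167367565664 x at 108/180 [0.9 2.6]
lid plane 1521 [-6.00000e-03 -7.00000e-03  1.20256e+02]
tot shift tool [ 0.3 -0.6  1.6] rot [-0.001 -0.001  0.   ] world d [ 1.4  1.  -0.3]
-0.001 -0.001 0.000 0.0003 -0.0006 0.0016
```

Handle stands at 91° and holds on its own. Closing on the grip.

```bash
python3 -m jog '0 0 0 0.0003 -0.0006 0.0016 0.05;0 0 0 0 0 0 0.04;0 0 0 0 0 0 0.03;0 0 0 0 0 0 0.02;0 0 0 0 0 0 0.015;0 0 0 0 0 0 0.01;0 0 0 0 0 0 0.005;0 0 0 0 0 0 0'
python3 -m jog '0 0 0 0 0 0 0;0 0 0 0 0 0 0;0 0 0 0 0 0 0;0 0 0 -0.001 0 0 0;0 0 0 -0.001 0 0 0;0 0 0 -0.002 0 0 0;0 0 0 -0.002 0 0 0;0 0 0 -0.002 0 0 0'
python3 - <<'E'
from h import *
where(); c=bail(13); crop(c,230,80,400,220,4,"pics/side13.png")
E
```

```text
clock: 14.8
tcp_pos: [436.3, -258.3, 343.9]
tcp_rot: [3.019, 1.571, -2.26]
contact_force: [-0.3, -0.2, 0.0]
opening: 41.3
clock: 15.47
tcp_pos: [434.9, -257.6, 348.9]
tcp_rot: [1.721, 1.563, 2.725]
contact_force: [0.9, -0.3, -4.7]
opening: 12.1
t 15.47 tip tin [  2.6   2.9 166.9] d tin [-0.001  0.007 -1.   ] z tin [ 1.     0.001 -0.001] F [ 0.9 -0.3 -4.7] op 12.1 q [ 0.36  0.05  0.13  1.88 -0.01  1.22  1.49]
bail arm 168 theta deg 93.62274728427353 x at 108/180 [-0.4  4.1]
lid plane 1509 [-3.00000e-03  5.00000e-03  1.24179e+02]
```

View pics/side13.png

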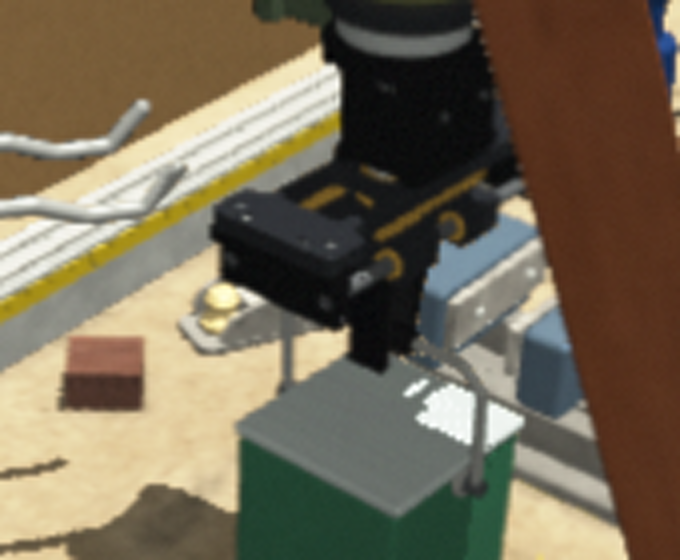

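```bash
python3 -m jog '0 0 0 -0.004 0 0 0;0 0 0 -0.008 0 0 0;0 0 0 -0.010 0 0 0;0 0 0 -0.012 0 0 0;0 0 0 -0.014 0 0 0;0 0 0 -0.014 0 0 0;0 0 0 -0.012 0 0 0;0 0 0 -0.008 0 0 0'
python3 - <<'E'
from h import *
where(); plan(*grasp(-75,0,277,SC,SY),16); c=snap("side",14); crop(c,200,60,400,210,4,"pics/side14.png")
E
```

```text
clock: 16.18
tcp_pos: [434.8, -257.5, 437.6]
tcp_rot: [1.698, 1.561, 2.702]
contact_force: [0.1, -0.8, -5.2]
opening: 12.0
t 16.18 tip tin [  2.6   3.4 255.6] d tin [-0.001  0.01  -1.   ] z tin [ 1.     0.    -0.001] F [ 0.1 -0.8 -5.2] op 12.0 q [0.36 0.   0.13 1.75 0.   1.4  1.49]
tot shift tool [  -4.5 -107.6  -10. ] rot [ 0.545 -0.004 -0.009] world d [ 85.4 -66.2   3.4]
0.034 -0.000 -0.001 -0.0003 -0.0067 -0.0006
0.034 -0.000 -0.001 -0.0003 -0.0067 -0.0004
0.034 -0.000 -0.001 -0.0003 -0.0068 -0.0002
0.034 -0.000 -0.001 -0.0003 -0.0068 0.0001
0.034 -0.000 -0.001 -0.0003 -0.0067 0.0003
0.034 -0.000 -0.001 -0.0003 -0.0067 0.0005
0.034 -0.000 -0.001 -0.0003 -0.0067 0.0008
0.034 -0.000 -0.001 -0.0003 -0.0067 0.0010
0.034 -0.000 -0.001 -0.0002 -0.0066 0.0012
0.034 -0.000 -0.001 -0.0002 -0.0066 0.0014
0.034 -0.000 -0.001 -0.0002 -0.0065 0.0017
0.034 -0.000 -0.001 -0.0002 -0.0065 0.0019
0.034 -0.000 -0.001 -0.0002 -0.0064 0.0021
0.034 -0.000 -0.001 -0.0002 -0.0063 0.0023
0.034 -0.000 -0.001 -0.0002 -0.0063 0.0025
0.034 -0.000 -0.001 -0.0002 -0.0062 0.0027
```

View pics/side14.png

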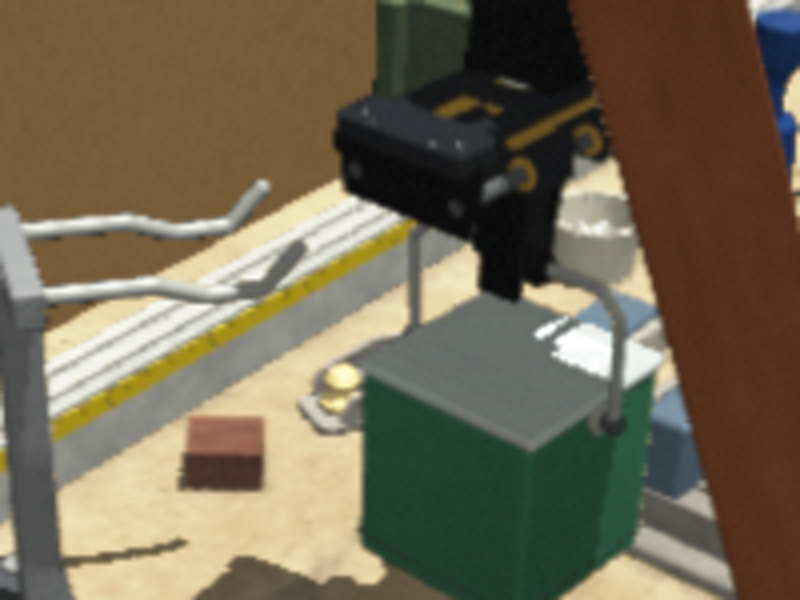

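```bash
python3 -m jog '0.02 0 0 -0.0003 -0.003 0 0;0.034 0 0 -0.0003 -0.006 0 0;0.036 0 0 -0.0003 -0.007 0 0;0.036 0 0 -0.0003 -0.007 0 0;0.036 0 0 -0.0003 -0.007 0 0;0.036 0 0 -0.0003 -0.007 0.0005 0;0.036 0 0 -0.0003 -0.007 0.001 0;0.036 0 0 -0.0003 -0.007 0.001 0'
python3 -m jog '0.036 0 0 -0.0003 -0.007 0.001 0;0.036 0 0 -0.0003 -0.007 0.0015 0;0.036 0 0 -0.0002 -0.007 0.0017 0;0.036 0 0 -0.0002 -0.0065 0.002 0;0.036 0 0 -0.0002 -0.0065 0.002 0;0.03 0 0 -0.0002 -0.006 0.002 0;0.02 0 0 -0.0002 -0.004 0.001 0;0 0 0 0 0 0 0'
cat >> h.py <<'E'
def swhere():
    s,p,R=state(); g=p+164*R.apply([1,0,0]); q=Ro.from_euler("z",-SY).apply(g-SC)
    print("t",round(s["clock"],2),"grasp in stand",q.round(1),"z stand",Ro.from_euler("z",-SY).apply(R.apply([0,0,1])).round(3),"d",R.apply([1,0,0]).round(3),"F",np.round(s["contact_force"],1),"op",round(s["opening"],1))
E
python3 - <<'E'
from h import *
swhere(); plan(*grasp(-75,0,276,SC,SY),8); c=snap("side",15); crop(c,180,60,380,210,4,"pics/side15.png"); t=snap("top",15); crop(t,220,100,400,250,4,"pics/top15.png")
E
```

```text
clock: 16.9
tcp_pos: [477.3, -289.3, 439.5]
tcp_rot: [1.935, 1.561, 2.65]
contact_force: [0.7, 0.4, -4.6]
opening: 12.0
clock: 17.57
tcp_pos: [515.2, -321.2, 432.3]
tcp_rot: [2.247, 1.55, 2.711]
contact_force: [-0.1, -0.6, -5.4]
opening: 11.7
t 17.57 grasp in stand [-80.6   7.2 268.4] z stand [ 1.     0.006 -0.013] d [-0.019  0.009 -1.   ] F [-0.1 -0.6 -5.4] op 11.7
tot shift tool [-7.8 -4.4  3.3] rot [ 0.006 -0.013 -0.017] world d [ 5.1 -2.5  7.7]
0.001 -0.002 -0.002 -0.0010 -0.0006 0.0004
0.001 -0.002 -0.002 -0.0010 -0.0006 0.0004
0.001 -0.002 -0.002 -0.0010 -0.0006 0.0004
0.001 -0.002 -0.002 -0.0010 -0.0006 0.0004
0.001 -0.002 -0.002 -0.0010 -0.0006 0.0004
0.001 -0.002 -0.002 -0.0010 -0.0006 0.0004
0.001 -0.002 -0.002 -0.0010 -0.0006 0.0004
0.001 -0.002 -0.002 -0.0010 -0.0006 0.0004
```

View pics/side15.png

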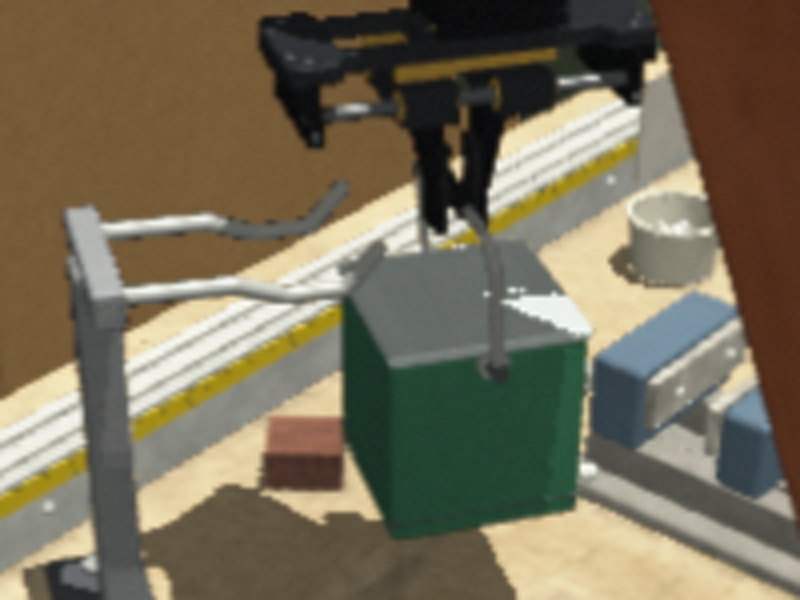

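View pics/top15.png

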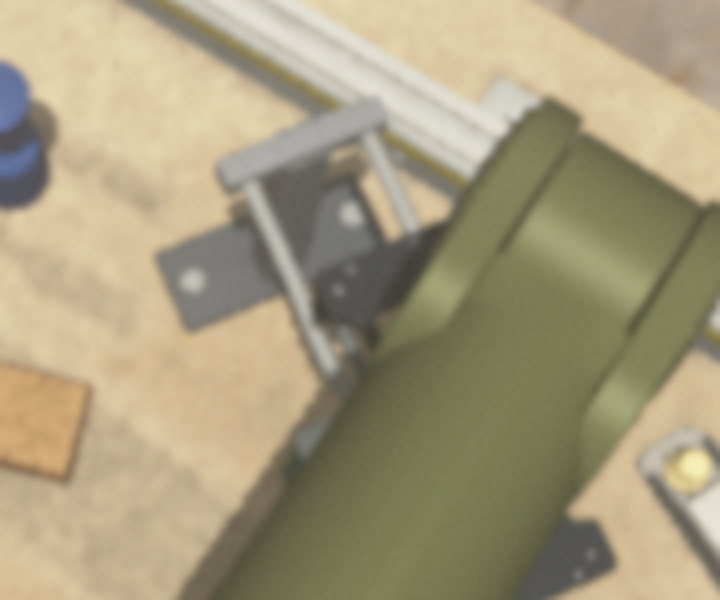

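```bash
cat >> h.py <<'E'
def stand(P): return Ro.from_euler("z",-SY).apply(np.asarray(P)-SC)
def tinst(c):
    S=stand(cloud(c).reshape(-1,3)).reshape(384,512,3); f=c["frame"].astype(int)
    g=(f[...,1]>f[...,0]+20)&(f[...,1]>f[...,2]+8)&(f[...,1]<120)&(S[...,0]>-160)&(S[...,0]<80)&(abs(S[...,1])<100)&(S[...,2]>60)
    X=S[g]; near=X[(X[:,1]>np.percentile(X[:,1],70)-4)]
    print("green",len(X),"x",np.percentile(X[:,0],[1,99]).round(1),"y",np.percentile(X[:,1],[1,50,99]).round(1),"z",np.percentile(X[:,2],[1,99]).round(1))
    F=X[X[:,1]>np.median(X[:,1])-3]; 
    k=np.linalg.lstsq(np.c_[F[:,[0,2]],np.ones(len(F))],F[:,1],rcond=None)[0]; print("+y face: dy/dx",k[0].round(3),"dy/dz",k[1].round(3),"y mean",F[:,1].mean().round(1))
    return S,f
E
python3 - <<'E'
from h import *
c=load("side",15); S,f=tinst(c)
arm=(S[...,2]>175)&(S[...,2]<255)&(S[...,1]>50)&(S[...,1]<85)&(abs(S[...,0]+80)<40)
X=S[arm]; print("arm",len(X),np.median(X,0).round(1)); k=np.polyfit(X[:,2],X[:,0],1); print("lean",k)
bar=(S[...,2]>255)&(S[...,2]<285)&(S[...,1]>20)&(S[...,1]<60)&(abs(S[...,0]+80)<30)&(f.min(2)>75); X=S[bar]; print("bar",len(X),np.median(X,0).round(1),X.max(0))
lid=(f.min(2)>90)&(abs(S[...,2]-212)<14)&(abs(S[...,0]+80)<60)&(abs(S[...,1])<58)&(f[...,0]-f[...,2]<12)
X=S[lid];print("lid",len(X),np.linalg.lstsq(np.c_[X[:,:2],np.ones(len(X))],X[:,2],rcond=None)[0].round(3),X.mean(0).round(1))
for sg in(1,-1):
    pr=(S[...,2]>228)&(S[...,2]<250)&(abs(S[...,1]-36*sg)<14)&(S[...,0]>-12)&(S[...,0]<60)&(abs(f[...,0]-f[...,2])<25); X=S[pr]; print("prong",sg,len(X),np.median(X,0).round(1))
    for a in range(-30,95,10):
        k=pr=(S[...,2]>222)&(S[...,2]<268)&(abs(S[...,1]-36*sg)<14)&(abs(S[...,0]-a)<5); print(a,S[k].max(0)[2].round(1) if k.any() else None,S[k][:,1].mean().round(1) if k.any() else None,end=" ")
E
```

```text
green 2317 x [-136.6  -30. ] y [-19.5  61.8  65.6] z [ 94.8 199. ]
+y face: dy/dx -0.0 dy/dz -0.007 y mean 62.2
arm 646 [-80.6  62.2 198.3]
lean [-4.66501034e-02 -7.00254190e+01]
bar 18 [-78.   43.8 270.7] [-65.60469246  58.40785571 273.10677695]
lid 1045 [-9.00000e-03  4.00000e-03  2.07188e+02] [-83.7   9.5 208. ]
prong 1 153 [ 21.3  36.5 240.6]
-30 261.7 35.7 -20 254.0 36.1 -10 244.9 36.0 0 241.4 35.7 10 241.9 36.4 20 243.5 35.8 30 246.8 36.1 40 252.0 36.3 50 251.7 35.9 60 251.5 36.3 70 252.3 35.6 80 253.0 35.8 90 253.6 35.3 prong -1 138 [ 22.6 -35.7 240.7]
-30 260.6 -36.0 -20 254.5 -36.5 -10 243.8 -36.5 0 241.7 -35.4 10 241.1 -35.6 20 244.1 -35.5 30 247.7 -37.0 40 251.1 -36.2 50 251.9 -36.5 60 252.4 -35.7 70 253.6 -36.5 80 253.6 -35.4 90 254.3 -35.8
```

```bash
python3 - <<'E'
from h import *
plan(*grasp(-80,0,279,SC,SY),6)
E
```

```text
tot shift tool [-10.7  -5.1  -1.6] rot [ 0.008 -0.013 -0.018] world d [ 1.  -5.3 10.6]
0.001 -0.002 -0.003 -0.0018 -0.0008 -0.0003
0.001 -0.002 -0.003 -0.0018 -0.0008 -0.0003
0.001 -0.002 -0.003 -0.0018 -0.0009 -0.0003
0.001 -0.002 -0.003 -0.0018 -0.0009 -0.0003
0.001 -0.002 -0.003 -0.0018 -0.0009 -0.0002
0.001 -0.002 -0.003 -0.0018 -0.0009 -0.0002
```

```bash
python3 -m jog '0.001 -0.002 -0.003 -0.002 -0.0008 -0.0003 0;0.001 -0.002 -0.003 -0.002 -0.0008 -0.0003 0;0.001 -0.002 -0.003 -0.002 -0.0009 -0.0003 0;0.001 -0.002 -0.003 -0.002 -0.0009 -0.0003 0;0.001 -0.002 -0.003 -0.002 -0.0009 -0.0002 0;0.001 -0.002 -0.003 -0.002 -0.0009 -0.0002 0;0 0 0 0 0 0 0;0 0 0 0 0 0 0'
python3 - <<'E'
from h import *
swhere(); plan(*grasp(3,0,279,SC,SY),16); tinst(snap("side",16))
E
```

```text
clock: 18.33
tcp_pos: [514.8, -325.8, 446.8]
tcp_rot: [-1.271, 1.568, -0.809]
contact_force: [-0.4, 0.2, -4.3]
opening: 12.3
t 18.33 grasp in stand [-8.070e+01  1.000e-01  2.828e+02] z stand [1.    0.002 0.001] d [ 0.002 -0.002 -1.   ] F [-0.4  0.2 -4.3] op 12.3
tot shift tool [ 3.9 -0.7 83.8] rot [0.002 0.001 0.003] world d [75.4 36.6 -3.8]
0.000 0.000 0.000 0.0002 -0.0000 0.0052
0.000 0.000 0.000 0.0002 -0.0000 0.0052
0.000 0.000 0.000 0.0002 -0.0000 0.0052
0.000 0.000 0.000 0.0002 -0.0000 0.0052
0.000 0.000 0.000 0.0002 -0.0000 0.0052
0.000 0.000 0.000 0.0002 -0.0000 0.0052
0.000 0.000 0.000 0.0002 -0.0000 0.0052
0.000 0.000 0.000 0.0002 -0.0000 0.0052
0.000 0.000 0.000 0.0002 -0.0000 0.0052
0.000 0.000 0.000 0.0002 -0.0000 0.0052
0.000 0.000 0.000 0.0002 -0.0000 0.0052
0.000 0.000 0.000 0.0002 -0.0000 0.0052
0.000 0.000 0.000 0.0002 -0.0000 0.0052
0.000 0.000 0.000 0.0002 -0.0000 0.0052
0.000 0.000 0.000 0.0002 -0.0000 0.0052
0.000 0.000 0.000 0.0002 -0.0000 0.0052
green 2311 x [-135.1  -28.4] y [-28.8  53.6  57.6] z [108.7 213. ]
+y face: dy/dx -0.002 dy/dz 0.001 y mean 54.1
```

```bash
python3 -m jog '0 0 0 0.001 0 0.002 0;0 0 0 0.001 0 0.004 0;0 0 0 0.001 0 0.005 0;0 0 0 0.001 0 0.006 0;0 0 0 0 0 0.006 0;0 0 0 0 0 0.006 0;0 0 0 0 0 0.005 0;0 0 0 0 0 0.004 0'
python3 - <<'E'
from h import *
swhere(); plan(*grasp(3,0,277,SC,SY),8)
E
```

```text
clock: 19.05
tcp_pos: [552.4, -306.7, 441.3]
tcp_rot: [-1.376, 1.57, -0.914]
contact_force: [-0.5, 0.9, -5.2]
opening: 12.1
t 19.05 grasp in stand [-38.6   0.8 277.3] z stand [1.    0.003 0.   ] d [ 0.001 -0.001 -1.   ] F [-0.5  0.9 -5.2] op 12.1
tot shift tool [ 0.3 -1.1 41.6] rot [0.003 0.    0.001] world d [37.8 17.6 -0.3]
0.000 0.000 0.000 0.0000 -0.0001 0.0052
0.000 0.000 0.000 0.0000 -0.0001 0.0052
0.000 0.000 0.000 0.0000 -0.0001 0.0052
0.000 0.000 0.000 0.0000 -0.0001 0.0052
0.000 0.000 0.000 0.0000 -0.0001 0.0052
0.000 0.000 0.000 0.0000 -0.0001 0.0052
0.000 0.000 0.000 0.0000 -0.0001 0.0052
0.000 0.000 0.000 0.0000 -0.0001 0.0052
```

```bash
python3 -m jog '0 0 0 0 0 0.005 0;0 0 0 0 0 0.006 0;0 0 0 0 0 0.006 0;0 0 0 0 -0.0005 0.006 0;0 0 0 0 -0.0005 0.006 0;0 0 0 0 0 0.006 0;0 0 0 0 0 0.004 0;0 0 0 0 0 0.001 0'
python3 - <<'E'
from h import *
swhere(); plan(*grasp(3,0,244,SC,SY),8); c=snap("side",17); tinst(c); crop(c,180,60,380,210,4,"pics/side17.png")
E
```

```text
clock: 19.72
tcp_pos: [594.1, -286.7, 440.8]
tcp_rot: [-0.58, 1.57, -0.116]
contact_force: [0.2, -0.1, -4.1]
opening: 12.1
t 19.72 grasp in stand [  7.7   0.4 276.8] z stand [1.    0.005 0.001] d [ 0.001 -0.    -1.   ] F [ 0.2 -0.1 -4.1] op 12.1
tot shift tool [32.8 -0.5 -4.6] rot [0.005 0.001 0.   ] world d [ -3.9  -2.5 -32.8]
0.001 0.000 0.000 0.0041 -0.0001 -0.0006
0.001 0.000 0.000 0.0041 -0.0001 -0.0006
0.001 0.000 0.000 0.0041 -0.0001 -0.0006
0.001 0.000 0.000 0.0041 -0.0001 -0.0006
0.001 0.000 0.000 0.0041 -0.0001 -0.0006
0.001 0.000 0.000 0.0041 -0.0001 -0.0006
0.001 0.000 0.000 0.0041 -0.0001 -0.0006
0.001 0.000 0.000 0.0041 -0.0001 -0.0006
green 2245 x [-46.4  59.9] y [-15.   54.1  57.5] z [102.1 207.2]
+y face: dy/dx 0.0 dy/dz 0.001 y mean 54.4
```

View pics/side17.png

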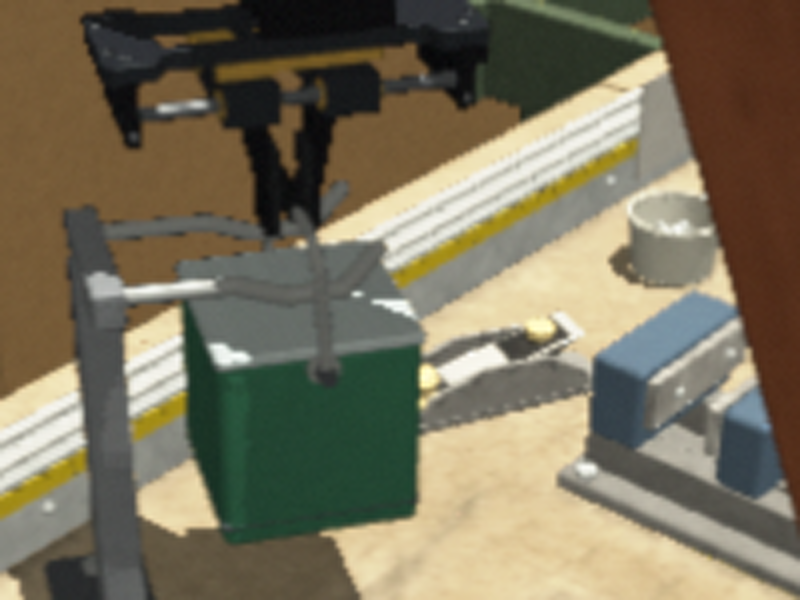

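```bash
python3 -m jog '0 0 0 0.003 0 -0.001 0;0 0 0 0.004 0 -0.001 0;0 0 0 0.004 0 -0.001 0;0 0 0 0.004 0 -0.001 0;0 0 0 0.004 0 0 0;0 0 0 0.003 0 0 0;0 0 0 0.002 0 0 0;0 0 0 0.001 0 0 0'
python3 - <<'E'
from h import *
swhere(); tinst(snap("side",18))
E
```

```text
clock: 20.43
tcp_pos: [588.2, -290.3, 412.7]
tcp_rot: [3.129, 1.569, -2.693]
contact_force: [-0.1, 0.3, -5.5]
opening: 12.2
t 20.43 grasp in stand [ 5.000e-01 -2.000e-01  2.487e+02] z stand [ 1.     0.002 -0.002] d [-0.001 -0.001 -1.   ] F [-0.1  0.3 -5.5] op 12.2
green 2155 x [-54.2  51.9] y [-19.7  53.6  57.2] z [ 74.4 179. ]
+y face: dy/dx -0.002 dy/dz 0.0 y mean 53.9
```

```bash
python3 -m jog '0 0 0 0.001 0 0.0005 0;0 0 0 0.001 0 0.0005 0;0 0 0 0.001 0 0.0005 0;0 0 0 0.001 0 0 0;0 0 0 0.001 0 0 0;0 0 0 0 0 0 0;0 0 0 0 0 0 0;0 0 0 0 0 0 0'
python3 - <<'E'
from h import *
swhere()
E
```

```text
clock: 21.15
tcp_pos: [590.1, -289.5, 408.7]
tcp_rot: [-1.618, 1.569, -1.157]
contact_force: [0.5, 0.4, -5.3]
opening: 11.7
t 21.15 grasp in stand [  2.8  -0.5 244.7] z stand [ 1.     0.002 -0.   ] d [ 0.001 -0.001 -1.   ] F [ 0.5  0.4 -5.3] op 11.7
```

```bash
python3 -m jog '0 0 0 0.001 0 0 0;0 0 0 0.0005 0 0 0;0 0 0 0.0005 0 0 0;0 0 0 0.0005 0 0 0;0 0 0 0.0005 0 0 0;0 0 0 0 0 0 0;0 0 0 0 0 0 0;0 0 0 0 0 0 0'
python3 - <<'E'
from h import *
swhere()
E
```

```text
clock: 21.82
tcp_pos: [589.8, -289.4, 408.4]
tcp_rot: [-1.077, 1.567, -0.616]
contact_force: [-0.4, 0.9, -1.6]
opening: 12.0
t 21.82 grasp in stand [  2.8  -0.6 244.4] z stand [1.    0.002 0.002] d [ 0.003 -0.002 -1.   ] F [-0.4  0.9 -1.6] op 12.0
```

Contact starting (load falling). A little more, then check.

```bash
python3 -m jog '0 0 0 0.0006 0 0 0;0 0 0 0.0006 0 0 0;0 0 0 0.0006 0 0 0;0 0 0 0 0 0 0;0 0 0 0 0 0 0;0 0 0 0 0 0 0;0 0 0 0 0 0 0;0 0 0 0 0 0 0'
python3 - <<'E'
from h import *
swhere(); c=snap("side",19); S,f=tinst(c); crop(c,180,60,380,210,4,"pics/side19.png")
E
```

```text
clock: 22.48
tcp_pos: [589.7, -289.4, 408.3]
tcp_rot: [-0.98, 1.566, -0.518]
contact_force: [-2.0, 1.1, -0.1]
opening: 12.1
t 22.48 grasp in stand [  2.9  -0.6 244.3] z stand [1.    0.002 0.003] d [ 0.004 -0.002 -1.   ] F [-2.   1.1 -0.1] op 12.1
green 2124 x [-51.6  54.7] y [-18.5  53.   56.9] z [ 70.2 174.8]
+y face: dy/dx -0.002 dy/dz -0.001 y mean 53.3
```

View pics/side19.png

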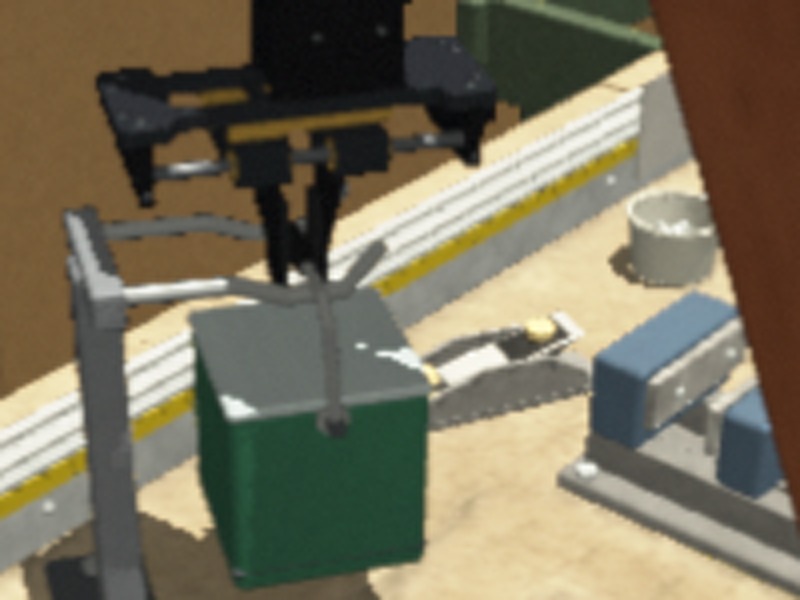

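```bash
python3 -m jog '0 0 0 0 0 0 0.013;0 0 0 0 0 0 0.016;0 0 0 0 0 0 0.02;0 0 0 0 0 0 0.025;0 0 0 0 0 0 0.03;0 0 0 0 0 0 0.04;0 0 0 0 0 0 0.05;0 0 0 0 0 0 0.06'
python3 - <<'E'
from h import *
swhere(); c=snap("side",20); S,f=tinst(c)
E
```

```text
clock: 23.2
tcp_pos: [591.1, -290.1, 409.1]
tcp_rot: [-0.96, 1.559, -0.499]
contact_force: [0.2, 0.3, -0.0]
opening: 42.2
t 23.2 grasp in stand [  4.5  -2.8 245.1] z stand [1.    0.002 0.007] d [ 0.01  -0.005 -1.   ] F [ 0.2  0.3 -0. ] op 42.2
green 2167 x [-48.5  58.9] y [-21.4  53.   56.7] z [ 69.9 175.1]
+y face: dy/dx -0.003 dy/dz 0.001 y mean 53.3
```

```bash
python3 -m jog '0 0 0 0 0 0 0.06;0 0 0 -0.002 0 0 0.06;0 0 0 -0.006 0 0 0.06;0 0 0 -0.010 0 0 0.06;0 0 0 -0.015 0 0 0.06;0 0 0 -0.020 0 0 0.06;0 0 0 -0.020 0 0 0.06;0 0 0 -0.020 0 0 0.06'
python3 - <<'E'
from h import *
swhere(); c=snap("side",21); S,f=tinst(c); crop(c,180,60,380,210,4,"pics/side21.png")
E
```

```text
clock: 23.92
tcp_pos: [589.6, -289.1, 503.8]
tcp_rot: [-1.209, 1.568, -0.748]
contact_force: [0.1, 0.5, -0.1]
opening: 60.1
t 23.92 grasp in stand [ 2.600e+00 -2.000e-01  3.398e+02] z stand [1.    0.002 0.001] d [ 0.002 -0.002 -1.   ] F [ 0.1  0.5 -0.1] op 60.1
green 2168 x [-47.6  59.5] y [-24.   53.   56.9] z [ 69.8 175.2]
+y face: dy/dx -0.001 dy/dz -0.002 y mean 53.3
```

View pics/side21.png

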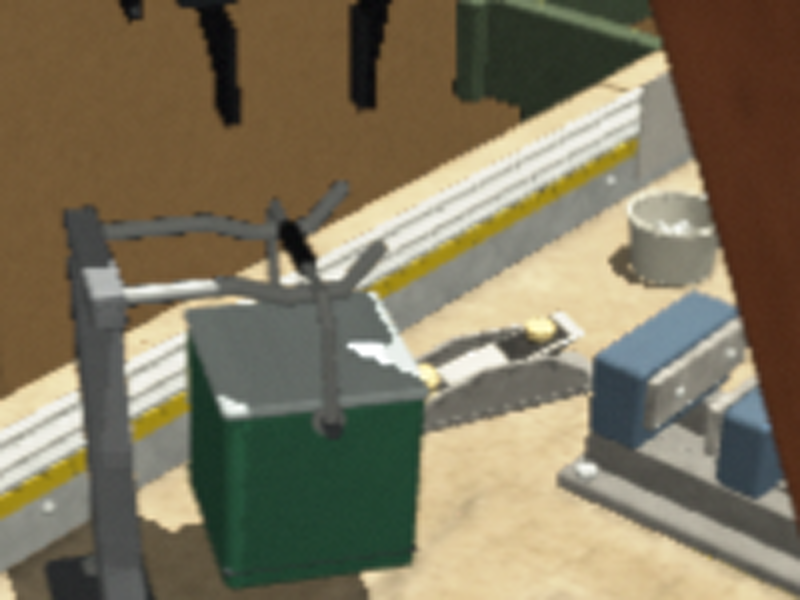

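```bash
python3 -m jog '0 0 0 -0.010 0 0 0.06;0 0 0 -0.010 0 0 0.06;0 0 0 0 0 0 0.06;0 0 0 0 0 0 0.06;0 0 0 0 0 0 0.06;0 0 0 0 0 0 0.06;0 0 0 0 0 0 0.06;0 0 0 0 0 0 0.06'
python3 -m jog '0 0 0 0 0 0 0.06;0 0 0 0 0 0 0.06;0 0 0 0 0 0 0.06;0 0 0 0 0 0 0.06;0 0 0 0 0 0 0.06;0 0 0 0 0 0 0.06;0 0 0 0 0 0 0.06;0 0 0 0 0 0 0.06' | head -1
python3 - <<'E'
from h import *
swhere()
for i in(22,):
    c=snap("side",i); S,f=tinst(c)
    lid=(f.min(2)>60)&(abs(S[...,2]-184)<12)&(abs(S[...,0]-5)<50)&(abs(S[...,1])<50)&(abs(f[...,0]-f[...,2])<14)
    X=S[lid];print("lid",len(X),np.linalg.lstsq(np.c_[X[:,:2],np.ones(len(X))],X[:,2],rcond=None)[0].round(3))
    b=load("side",21); print("img diff on tin", np.abs(c["frame"].astype(int)-b["frame"])[110:210,220:290].max())
    k=(f.max(2)<45)&(S[...,2]>235)&(S[...,2]<262)&(abs(S[...,0])<30)&(abs(S[...,1])<34); X=S[k]; print("sleeve",len(X),X.min(0).round(1),X.max(0).round(1),X.mean(0).round(1))
    a=(S[...,2]>190)&(S[...,2]<232)&(S[...,1]>55)&(S[...,1]<75)&(abs(S[...,0])<40); X=S[a]; print("arm lean",np.polyfit(X[:,2],X[:,0],1).round(3))
    for nm in("top",):
        t=snap(nm,22); d=np.abs(t["frame"].astype(int)-load(nm,0)["frame"]).max(2)
        print("block/brush diff", d[185:222,195:243].max(), d[112:155,205:235].max())
        cv2.imwrite("pics/top22.png",t["frame"][:,:,::-1])
E
```

```text
clock: 24.63
tcp_pos: [589.1, -289.2, 534.2]
tcp_rot: [-0.933, 1.554, -0.471]
contact_force: [0.3, 0.6, 0.1]
opening: 60.0
clock: 25.3
t 25.3 grasp in stand [  3.4  -1.3 368. ] z stand [1.    0.002 0.007] d [ 0.011 -0.006 -1.   ] F [-0.2  0.  -0.2] op 59.9
green 2162 x [-48.6  59. ] y [-19.   53.1  56.8] z [ 69.8 174.8]
+y face: dy/dx -0.002 dy/dz -0.003 y mean 53.4
lid 991 [ 3.80000e-02 -0.00000e+00  1.83671e+02]
img diff on tin 130
sleeve 51 [ -2.6 -18.9 245.2] [  8.5  24.  251.3] [  4.2   2.1 249.2]
arm lean [ 0.029 -3.52 ]
block/brush diff 22 25
```

View pics/top22.png

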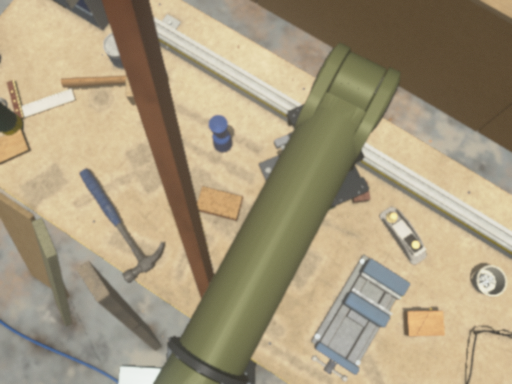

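```bash
cat >> h.py <<'E'
def level(c):
    S,f=tinst(c)
    lid=(f.min(2)>60)&(abs(S[...,2]-184)<12)&(abs(S[...,0]-5)<50)&(abs(S[...,1])<50)&(abs(f[...,0]-f[...,2])<14)
    X=S[lid];k=np.linalg.lstsq(np.c_[X[:,:2],np.ones(len(X))],X[:,2],rcond=None)[0]
    r=abs(X[:,2]-np.c_[X[:,:2],np.ones(len(X))]@k)<3; X=X[r]; print("lid",len(X),np.linalg.lstsq(np.c_[X[:,:2],np.ones(len(X))],X[:,2],rcond=None)[0].round(3))
E
python3 - <<'E'
from h import *
for i in(23,24,25,26): level(snap("side",i))
E
python3 -m jog '0 0 0 0 0 0 0.06;0 0 0 0 0 0 0.06;0 0 0 0 0 0 0.06;0 0 0 0 0 0 0.06;0 0 0 0 0 0 0.06;0 0 0 0 0 0 0.06;0 0 0 0 0 0 0.06;0 0 0 0 0 0 0.06' | head -1
python3 - <<'E'
from h import *
for i in(27,28): level(snap("side",i))
a=load("side",27)["frame"].astype(int);b=load("side",28)["frame"];d=load("side",23)["frame"]
for q in(b,d): print("tin img diff mean/max",np.abs(a-q)[130:210,225:290].mean(),np.abs(a-q)[130:210,225:290].max())
c=load("side",28); crop(c,180,60,380,210,4,"pics/side28.png")
s0=load("side",0)["frame"].astype(int); print("block/brush side diff",np.abs(s0-c["frame"])[245:305,210:270].max(),np.abs(s0-c["frame"])[205:280,135:178].max())
E
```

```text
green 2164 x [-48.1  58.9] y [-19.5  53.   56.7] z [ 69.7 175.1]
+y face: dy/dx -0.003 dy/dz -0.001 y mean 53.3
lid 983 [ 3.60000e-02 -1.00000e-03  1.83665e+02]
green 2161 x [-48.4  59. ] y [-19.2  53.1  56.6] z [ 70.2 175.2]
+y face: dy/dx -0.002 dy/dz -0.0 y mean 53.4
lid 989 [ 3.80000e-02 -3.00000e-03  1.83614e+02]
green 2167 x [-48.2  58.9] y [-20.5  53.   56.8] z [ 69.8 175.1]
+y face: dy/dx -0.003 dy/dz -0.0 y mean 53.3
lid 989 [ 3.50000e-02 -2.00000e-03  1.83677e+02]
green 2160 x [-48.  59.] y [-20.2  53.1  57. ] z [ 69.7 175.1]
+y face: dy/dx -0.001 dy/dz -0.002 y mean 53.5
lid 992 [3.90000e-02 2.00000e-03 1.83631e+02]
clock: 26.27
green 2162 x [-48.3  58.9] y [-19.5  53.   56.8] z [ 69.7 175.1]
+y face: dy/dx -0.004 dy/dz 0.0 y mean 53.3
lid 991 [ 3.60000e-02 -2.00000e-03  1.83592e+02]
green 2161 x [-48.7  58.9] y [-19.   53.1  56.7] z [ 69.8 175. ]
+y face: dy/dx -0.002 dy/dz -0.001 y mean 53.4
lid 994 [ 3.50000e-02 -3.00000e-03  1.83691e+02]
tin img diff mean/max 0.9814102564102564 29
tin img diff mean/max 1.0487820512820514 29
block/brush side diff 65 50
```

View pics/side28.png

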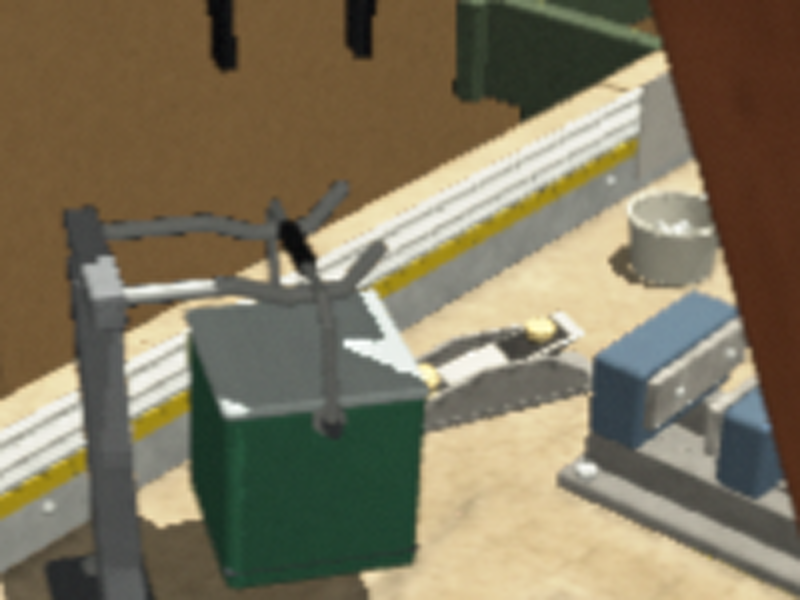

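```bash
python3 - <<'E'
from workcell import ticket, monitor
print(monitor.sense()["contact_force"], ticket.finish_job())
E
```

```text
the job is handed in; nothing more can be done
[-1.20375392 -0.04077912 -0.405639  ] None
```

The tin now hangs on both prongs by its handle and the gripper is clear of it. However, it did not stay upright the whole time: it tipped once on the bench.

- **Handle:** I levered it up from the far side with a fingertip, then pushed it upright. It stood at about 91° by itself before I gripped it.
- **Tipping:** During the first push the handle jammed on the finger, and the tin tipped on its edge by about 15° (judged by eye from the pictures). I backed off and it settled flat in about the same place. The second push swung the handle with the tin standing flat.
- **Hanging:** I lifted it by the black grip, turned it about 31° and lowered it until the prongs took all the weight. Then I opened the fingers and moved up clear.
- **Last checks:**
  - The bar lies about 3 to 4 mm behind the middle of the seat, with the grip between the prongs.
  - Pictures about 1 s apart show the tin still.
  - The lid leans about 2° front to back and is level side to side.
  - The wrist force was near zero, and the clock read about 26 s of the 64 s allowed.
- **Bystanders:** The top view shows no visible change at the sanding block or brush holder. The side view differed a little more there (up to 65 of 255 grey levels), which I took to be shadows and edges and did not follow up.

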